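Knock the carving board's locking pin home with the kitchen mallet

ROBOT

A 7-joint arm with a two-finger parallel gripper is mounted at the origin on the work surface. World frame = base frame: x ahead of the robot, y to its left, z up, the work surface at z = 0. Lengths are in m, angles in rad, forces in N, time in s.
With the tool pointing down it reaches from about 0.4 to 0.85 m from the base axis. Payload 10.4 kg.
Tool frame: the origin (TCP) lies on the centre line of the jaws, within the pads' length; the fingertips stand r.tip_extent ahead of it and the grasp point (between the pads) lies 3 mm ahead of it (r.tip_extent is the distance from the TCP to the fingertips, in m); z points along the fingers, y is the direction in which the jaws open and shut (so a half turn about z gives the same grasp; the last joint's range is limited). The gripper opens to 87 mm and grips with 3 to 60 N. Pads are 19 mm wide; open, the fingers measure 117 mm over their backs; the gripper's body (75 mm by 190 mm) begins 51 mm behind the grasp point.
Start: joints at [1.224, 0.332, -0.065, 1.46, 0.022, 1.35, -0.088], TCP at [0.199, -0.593, 0.245] pointing down, gripper open.
Joint ranges: [-2.6, 2.6], [-0.5, 2.12], [-1.47, 1.34], [0.16, 2.42], [-1.27, 4.41], [0.06, 2.06], [-2.6, 2.6]. Speed limits (rad/s): [2.22, 2.22, 2.79, 2.79, 3.14, 3.14, 3.14].

INTERFACE

Orientations are given as a unit quaternion [x, y, z, w].
In Python, from bench import r gives the robot as it stands. The module is installed in compiled form; this text tells all that it offers.
- The arm moves only by the shell command python3 -m jog 'ROWS' [FORCE]. ROWS is JSON, a list of rows, each a list of 5 numbers: the shift along the tool's x, y, z in cm, then the turn about the tool's z in rad, then the closure, from 0 (fully open) to 1 (shut). A call has exactly 10 rows; each row shifts and turns the pose as measured when the row begins, along the tool's axes as they then stand; what a row does not reach is not made up. A row lasts 1/10 s, in which the tool goes at most 50 mm and 8.59 degrees, less where a joint would pass 70% of its speed; a pose out of reach is approached as far as the arm can. A call with a gripper value outside its range is refused whole. The fingers move at their own pace and stop on an object; FORCE is the grip in N (left out, the last holds). Time passes only in rows, so rows that do not move let the fingers close, or fill a call up. It gives the time, the measured TCP pose, the force and the opening at its end, in the units of the state.
- r.read_state(): the state, without advancing time (a new reading comes with each control period).
- r.camera(name): name is "side" or "top"; returns a dict with "pixels" (420x560x3 uint8, red, green, blue), "fx", "fy", "cx", "cy" (pixels), "k1" (the pictures are not rectified: a ray, as slopes to the right and down, at radius r is drawn at 1 + k1 r^2 times it, then the intrinsics apply), "camera_from_world" (4x4, takes a point from world to camera coordinates). Camera axes: x right, y up, looking along -z (the intrinsics and any distortion apply to the point x, -y, -z); pixel columns grow to the right and rows downward; lengths in m; the calibration is good to about 2 mm. A picture is of the moment at which its call begins. There is no depth.
- r.close_job(): hands the job in, once; it reports no verdict.
The state is a dict: "time": time; "joint_positions": joint angles; "joint_vel": joint speeds; "joint_torque": joint torques, N m; "ee_pos": TCP position; "eef_rot": TCP orientation; "ft_force": force on the tool from outside, world axes, zero at the start; "torque": the same for the moment, N m; "width": finger opening in m.
Only numpy, scipy, OpenCV 4.12 (cv2) and the standard library are available. Lean on these libraries where they do the work, as an engineer would, in place of code of your own. Each camera call takes 0.05 s, during which the arm holds its last target. There are 200 camera calls.

TASK

Lock the carving board: pull the mallet out of its green dock, take it by the handle with the head upright and knock the red-capped sprung pin fully home with a brisk downward blow (or several) of the mallet's flat face. Then lay the mallet down with its head on the green tile and let go. Leave the bowl, the jar and the pepper mill where they are.

Things in the scene. Friction and masses are not known exactly. Their poses are not given: they have to be found in the camera images.
- station: Carving station, fixed: dark wooden board 200 x 160 mm on a black tray 220 x 180 mm, board top 45 mm above the worktop. Origin: centre of the underside; x along the 200 mm side, z up. The locking pin is at x = -65, y = +30 mm, in a steel collar 46 mm wide that stands 6 mm above the board.
- lock_pin (a joint): Travel of the sprung locking pin, in m: 0 = fully up, 0.020 = fully home (the stop). A spring catch grips it, so it stays where it has been driven; it takes about 5 to 8 N to move.
- pin_top (a point): Centre of the top of the pin's red cap (34 mm diameter, 8 mm thick). With the pin fully up it is 79 mm above the worktop, fully home 59 mm (the cap sits on the collar).
- mallet: Mallet, 0.35 kg. Head: steel cylinder with black ends, 54 mm diameter, 90 mm tall, a flat face at each end. Handle: wooden bar 22 mm wide (y), 28 mm high (z), along +x from mid-head, axis 45 mm above the lower face, ending 150 mm from the head's axis. Origin: centre of the lower face; x along the handle, z up along the head. At first it stands on the worktop on that face, its handle in the dock.
- mallet_head (a point): Centre of the mallet's head, 45 mm above the origin of mallet.
- mallet_grip (a point): Middle of the mallet's handle, 85 mm from the head's axis, on the handle's axis.
- dock: Green dock, fixed: a low bridge over the mallet's handle, so only the head can be grasped at first. Origin: on the worktop, where the head's axis stands at the start. The bridge spans x = +42 to +152 mm, 82 mm wide, 62 mm clear inside, roof 66 to 78 mm above the worktop (7 mm clear over the handle), open at both ends. The mallet slides out along -x, about 120 mm.
- tile: Green ceramic tile 140 x 140 x 6 mm, fixed to the worktop; origin: centre of the underside.
- bowl: Bystander: white bowl, 84 mm wide, 45 mm high, standing on the back part of the carving board; origin: centre of the underside.
- jar: Bystander: green glass jar with a cork lid, 72 mm diameter, 120 mm high; origin: centre of the underside.
- mill: Bystander: dark wooden pepper mill, 60 mm diameter, 155 mm high; origin: centre of the underside.
Things that resemble listed ones, but are neither listed nor needed, are in the scene too. Leave any orange or turquoise look-alike of the mallet alone.

How it is judged:
By the outcome, as a careful person would: the job done as asked, in the order asked, and still so for the second after the job is handed in, with the robot touching nothing.
It also fails if it takes over 61 s, if anything falls off the work surface, if the arm or the gripper's body presses on something with over 40 N, if the wrist force passes 120 N, or if a joint passes its speed limit or range.

## Working session

There is one attempt and no reset: what is moved stays moved. The work goes in short steps, Python scripts to look and compute and a shell command to move; the robot and the scene stay as the last step left them, time stands still between calls to the robot, and variables do not carry over. Pictures are saved under pics/ and viewed, about 8 in all and at most 12, crops included, and the job is handed in when it is done.

```bash
mkdir -p pics
cat > h.py <<'E'
import numpy as np, cv2
from bench import r
def snap(n,f):
    c=r.camera(n); cv2.imwrite('pics/'+f,c['pixels'][:,:,::-1]); np.save('pics/'+n+'.npy',c,allow_pickle=True); return c
def load(n): return np.load('pics/'+n+'.npy',allow_pickle=True).item()
def ray(c,u,v):
    d=np.array([(u-c['cx'])/c['fx'],(v-c['cy'])/c['fy']]); s=d.copy()
    for _ in range(20): s=d/(1+c['k1']*(s@s))
    M=np.array(c['camera_from_world']); R=M[:3,:3]; o=-R.T@M[:3,3]
    return o,R.T@np.array([s[0],-s[1],-1])
def onz(c,u,v,z):
    o,d=ray(c,u,v); return o+d*(z-o[2])/d[2]
def proj(c,p):
    M=np.array(c['camera_from_world']); q=M[:3,:3]@np.array(p)+M[:3,3]; s=np.array([q[0],-q[1]])/-q[2]
    s=s*(1+c['k1']*(s@s)); return s*[c['fx'],c['fy']]+[c['cx'],c['cy']]
E
python3 - <<'E'
from h import *
for n in('top','side'):
    c=snap(n,n+'0.png'); M=np.array(c['camera_from_world']); print(n,-M[:3,:3].T@M[:3,3],c['fx'],c['k1'])
s=r.read_state(); print(s,r.tip_extent)
E
```

```text
top [0.45166355 0.07933818 1.23520486] 417.4259787371614 -0.12476538717467171
side [-0.04508605  0.88269524  0.72903238] 444.8063878917749 -0.1240309303876851
{'time': 0.1, 'joint_positions': array([ 1.22440965,  0.33283905, -0.06472535,  1.46083222,  0.02160921,
        1.34991257, -0.08849067]), 'joint_vel': array([-5.31840931e-04, -7.25104086e-04, -1.79971701e-05, -3.16185779e-03,
       -3.47291530e-04,  3.01147780e-04,  6.77829271e-04]), 'joint_torque': array([ 1.37207957e-03, -6.24547219e+01,  2.44587637e-02, -3.90719032e+01,
       -6.15494815e-02,  3.67237930e-02,  5.17746469e-05]), 'ee_pos': array([ 0.19875904, -0.59222312,  0.24382657]), 'eef_rot': array([ 9.86919312e-01,  1.61213687e-01, -1.33005796e-04, -6.33795028e-04]), 'ft_force': array([-0.62782637,  0.0439214 ,  0.11445229]), 'torque': array([ 0.01916963, -0.05073375,  0.01483389]), 'width': 0.08685855317714485} 0.022
```

View pics/top0.png

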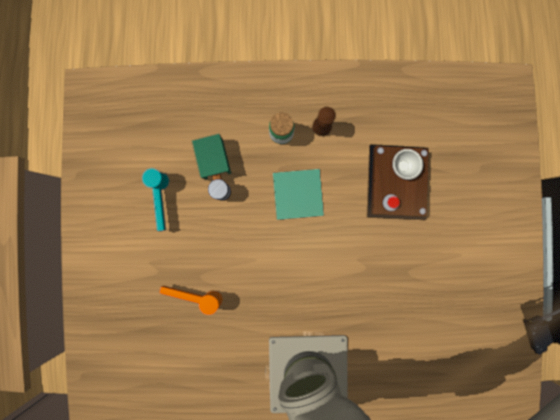

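View pics/side0.png

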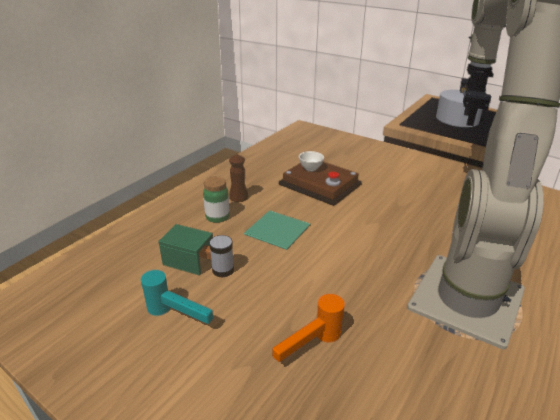

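The top view shows the mallet head at about (219,189), dock (211,157), tile (298,194), pin (392,203), jar (281,127), mill (325,120), bowl (408,164). The turquoise and orange mallets are look-alikes. Next I measure these.

Run:
```python
from h import *
t=load('top'); s=load('side')
def comp(c,lo,hi,near,f=None):
    h=cv2.cvtColor(c['pixels'],cv2.COLOR_RGB2HSV); m=cv2.inRange(h,lo,hi)
    n,l,st,ce=cv2.connectedComponentsWithStats(m)
    i=1+np.argmin([np.hypot(*(ce[k]-near))+ (1e3 if st[k][4]<15 else 0) for k in range(1,n)])
    return (l==i).astype(np.uint8),ce[i],st[i]
def rect(m,c,z):
    k=cv2.findContours(m,cv2.RETR_EXTERNAL,cv2.CHAIN_APPROX_NONE)[0][0][:,0]
    P=np.array([onz(c,u,v,z)[:2] for u,v in k],np.float32); return cv2.minAreaRect(P)
for nm,near,z,lo,hi in [('tile',(298,194),.006,(65,80,70),(92,255,255)),('dock',(211,157),.078,(65,80,20),(92,255,255)),('board',(400,182),.045,(0,60,15),(14,255,95))]:
    m,ce,st=comp(t,lo,hi,near); print(nm,ce,st,rect(m,t,z), onz(t,*ce,z))
for c,near in((t,(392,203)),(s,(334,176))):
    m,ce,st=comp(c,(172,150,100),(180,255,255),near);m2,ce2,_=comp(c,(0,180,140),(5,255,255),near); print('pin',ce,st,ce2,onz(c,*ce,.079),onz(c,*ce2,.079))
# mallet head top : gray/blue-ish, print crop
m,ce,st=comp(t,(100,20,60),(140,140,255),(219,189)); print('head',ce,st,onz(t,*ce,.09),rect(m,t,.09))
a=cv2.resize(t['pixels'][125:235,180:330],None,fx=5,fy=5,interpolation=cv2.INTER_CUBIC)
cv2.imwrite('pics/c1.png',a[:,:,::-1])
b=cv2.resize(s['pixels'][220:290,150:260],None,fx=7,fy=7,interpolation=cv2.INTER_CUBIC); cv2.imwrite('pics/c2.png',b[:,:,::-1])
```

```text
tile [297.77579556 193.78302797] [ 274  170   49   49 2074] ((0.5402849316596985, 0.020623739808797836), (0.13475880026817322, 0.13577836751937866), 4.188013553619385) [0.54010094 0.02122481 0.006     ]
dock [210.73411978 155.74228675] [ 193  135   37   43 1102] ((0.6448416709899902, 0.26546725630760193), (0.1113349199295044, 0.08257625997066498), 12.791406631469727) [0.64601386 0.2660583  0.078     ]
board [396.04893138 177.83970754] [ 368  145   61   74 1778] ((0.567972719669342, -0.2704436480998993), (0.17566820979118347, 0.20882633328437805), 86.43618774414062) [ 0.57912907 -0.26273611  0.045     ]Traceback (most recent call last):
  File "<stdin>", line 14, in <module>
  File "<stdin>", line 6, in comp
    return _wrapfunc(a, 'argmin', axis=axis, out=out, **kwds)
    return _wrapit(obj, method, *args, **kwds)
    result = getattr(arr, method)(*args, **kwds)
ValueError: attempt to get argmin of an empty sequence
```

Run:
```python
from h import *
t=load('top'); s=load('side')
for c,(u,v) in((t,(392,203)),(s,(334,176))):
    p=c['pixels'].astype(int); m=((p[...,0]>130)&(p[...,1]<80)&(p[...,2]<80)).astype(np.uint8)
    w=np.zeros_like(m); w[v-15:v+15,u-15:u+15]=1; ys,xs=np.nonzero(m*w)
    print('pin',len(xs),xs.mean(),ys.mean(),onz(c,xs.mean(),ys.mean(),.077),proj(c,[.505,-.238,.079]))
a=-np.radians(3.6); print('pin from board', .568+np.cos(a)*-.065-np.sin(a)*.03,-.2704+np.sin(a)*-.065+np.cos(a)*.03)
a=cv2.resize(t['pixels'][125:235,180:330],None,fx=5,fy=5,interpolation=cv2.INTER_CUBIC)
d=np.radians(12.8); O=np.array([.6448,.2655])-.097*np.array([np.cos(d),np.sin(d)])
print('O',O)
u,v=proj(t,[*O,.09]); q=(int((u-180+.5)*5),int((v-125+.5)*5)); print(u,v)
cv2.circle(a,q,int(.027*417/1.145*5),(255,0,0),1); cv2.circle(a,q,2,(255,0,0),-1)
b=s['pixels'].copy()
b=cv2.resize(b[220:290,140:260],None,fx=6,fy=6,interpolation=cv2.INTER_CUBIC)
for z in(0,.09):
  for k in range(24):
    u,v=proj(s,[O[0]+.027*np.cos(k*.2618),O[1]+.027*np.sin(k*.2618),z]); cv2.circle(b,(int((u-139.5)*6),int((v-219.5)*6)),1,(255,0,0),-1)
W=np.zeros((a.shape[0]+0,0,3),np.uint8)
cv2.imwrite('pics/c1.png',np.vstack([cv2.resize(a,(500,367)),cv2.resize(b,(500,233*500//400))[:230]])[:,:,::-1])
```

```text
pin 102 393.3921568627451 201.87254901960785 [ 0.50806505 -0.24388397  0.077     ] [391.55793079 202.9603115 ]
pin 61 332.91803278688525 174.0983606557377 [ 0.50076801 -0.23599171  0.077     ] [332.07831751 172.92130725]
pin from board 0.5050119782380417 -0.23637781437774646
O [0.55021051 0.2440098 ]
218.26266469391774 189.33574585116824
```

View pics/c1.png

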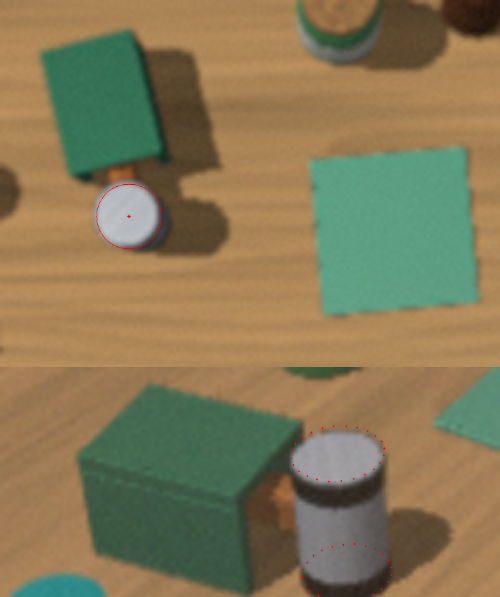

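Head axis (0.550, 0.244), dock direction 12.8°, pin about (0.505,-0.240), tile (0.540,0.021) at 4.2°. These fit the known sizes: the dock measures 111x83 mm, and the head circle overlays in both views. I start the approach.

```bash
cat >> h.py <<'E'
def to(x,y,z,yawdeg):
    "remaining motion in tool axes (cm) and turn"
    from scipy.spatial.transform import Rotation as R
    s=r.read_state(); Q=R.from_quat(s['eef_rot']).as_matrix()
    d=Q.T@(np.array([x,y,z])-s['ee_pos'])*100; yaw=np.arctan2(Q[1,0],Q[0,0])
    print('t',round(s['time'],2),'tcp',s['ee_pos'].round(4),'yaw',np.degrees(yaw).round(2),'tilt',np.degrees(Q[:2,2]).round(2),'w',round(s['width'],4),'F',s['ft_force'].round(1),'q',s['joint_positions'].round(2))
    print('move cm',d.round(2),'turn',round(yaw-np.radians(yawdeg),3))
E
python3 -m jog '[[3.5,-3.5,0,0.01,0],[3.5,-3.5,0,0.01,0],[3.5,-3.5,0,0.01,0],[3.5,-3.5,0,0.01,0],[3.5,-3.5,0,0.01,0],[3.5,-3.5,0,0.01,0],[3.5,-3.5,0,0.01,0],[3.5,-3.5,0,0.01,0],[3.5,-3.5,0,0.01,0],[3.5,-3.5,0,0.01,0]]' 40; python3 -c "
from h import *
to(.55,.244,.2,12.8)"
```

```text
time: 1.1
ee_pos: [0.4374, -0.1574, 0.2394]
eef_rot: [0.995, 0.103, -0.003, -0.001]
ft_force: [0.1, -0.6, -1.0]
width: 0.0868
t 1.1 tcp [ 0.4374 -0.1574  0.2394] yaw 11.87 tilt [-0.37  0.13] w 0.0868 F [ 0.1 -0.6 -1. ] q [ 0.74  0.01 -0.49  1.84  0.01  1.29 -1.12]
move cm [ 19.3  -36.95   3.96] turn -0.016
```

```bash
python3 -m jog '[[2.1,-4.1,0,0,0],[2.1,-4.1,0,0,0],[2.1,-4.1,0,0,0],[2.1,-4.1,0.5,0,0],[2.1,-4.1,0.5,0,0],[2.1,-4.1,0.5,0,0],[2.1,-4.1,0.5,0,0],[2.1,-4.1,0.5,0,0],[2,-3.5,0.5,-0.016,0],[0,0,0,0,0]]' 40; python3 -c "
from h import *
to(.55,.244,.068,12.8)"
```

```text
time: 2.1
ee_pos: [0.5478, 0.259, 0.2064]
eef_rot: [0.994, 0.113, -0.004, -0.003]
ft_force: [-1.3, -0.0, 0.1]
width: 0.0871
t 2.1 tcp [0.5478 0.259  0.2064] yaw 13.03 tilt [-0.46  0.25] w 0.0871 F [-1.3 -0.   0.1] q [ 0.09  0.43 -0.79  1.53  0.3   1.32 -2.07]
move cm [-0.03  1.59 13.83] turn 0.004
```

```bash
python3 -m jog '[[0,0.8,0,0,0],[0,0.8,0,0,0],[0,0,2.5,0,0],[0,0,2.5,0,0],[0,0,2.5,0,0],[0,0,2.5,0,0],[0,0,2.5,0,0],[0,0,1.2,0,0],[0,0,0,0,0],[0,0,0,0,0]]' 40; python3 -c "
from h import *
to(.55,.244,.068,12.8)"
```

```text
time: 3.1
ee_pos: [0.5556, 0.2255, 0.0681]
eef_rot: [0.995, 0.104, -0.001, 0.001]
ft_force: [-1.7, 2.2, 1.5]
width: 0.0871
t 3.1 tcp [0.5556 0.2255 0.0681] yaw 11.96 tilt [-0.11 -0.08] w 0.0871 F [-1.7  2.2  1.5] q [ 0.1   0.54 -0.72  1.68  0.4   1.07 -2.1 ]
move cm [-0.16 -1.92  0.01] turn -0.015
```

```bash
python3 -m jog '[[0,0,0,0,1],[0,0,0,0,1],[0,0,0,0,1],[0,0,0,0,1],[0,0,0,0,1],[0,0,0,0,1],[0,0,-0.2,0,1],[-1,0,0,0,1],[-1.5,0,0,0,1],[-1.5,0,0,0,1]]' 40; python3 -c "
from h import *
to(.55-.125*.975,.244-.125*.2216,.07,12.8)"
```

```text
time: 4.1
ee_pos: [0.5187, 0.2165, 0.0742]
eef_rot: [0.995, 0.103, 0.003, 0.0]
ft_force: [2.6, 0.1, 0.2]
width: 0.054
t 4.1 tcp [0.5187 0.2165 0.0742] yaw 11.82 tilt [0.35 0.01] w 0.054 F [2.6 0.1 0.2] q [ 0.14  0.46 -0.75  1.79  0.36  1.03 -2.11]
move cm [-8.87 -1.84  0.37] turn -0.017
```

The jaws closed 18 mm off to the side, within the dock's free play, and the forces are low. I'll go back to the centre line, lower a little, and look.

```bash
python3 -m jog '[[0,-0.5,0.2,0,1],[0,-0.5,0.2,0,1],[0,-0.5,0,0,1],[0,-0.3,0,0,1],[0,0,0,0,1],[0,0,0,0,1],[0,0,0,0,1],[0,0,0,0,1],[0,0,0,0,1],[0,0,0,0,1]]' 40; python3 -c "
from h import *
to(.55-.125*.975,.244-.125*.2216,.07,12.8)
c=snap('side','s2.png'); d=snap('top','t2.png')
a=np.vstack([cv2.resize(c['pixels'][180:300,120:280],(533,400)),cv2.resize(d['pixels'][130:220,180:300],(533,400))])[:,:,::-1]
cv2.imwrite('pics/c3.png',cv2.resize(a,None,fx=.75,fy=.75))"
```

```text
time: 5.1
ee_pos: [0.5162, 0.2224, 0.0731]
eef_rot: [0.995, 0.098, 0.005, 0.009]
ft_force: [1.0, 0.2, -0.9]
width: 0.0533
t 5.1 tcp [0.5162 0.2224 0.0731] yaw 11.25 tilt [ 0.69 -0.99] w 0.0533 F [ 1.   0.2 -0.9] q [ 0.11  0.46 -0.74  1.79  0.38  1.04 -2.15]
move cm [-8.76 -1.13  0.22] turn -0.027
```

View pics/c3.png

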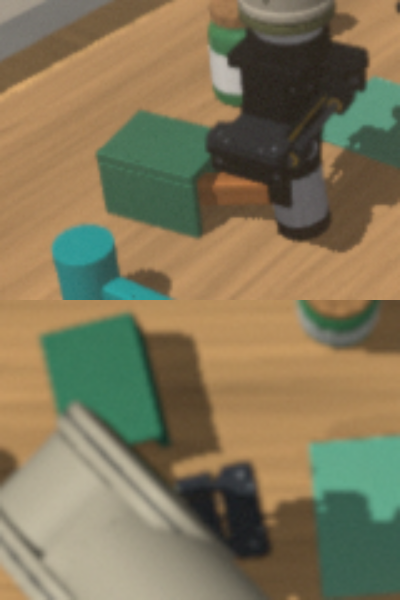

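The mallet is held, its handle is visible entering the dock, and nothing is touching. I pull it out.

```bash
python3 -m jog '[[-1,-0.3,0,-0.01,1],[-1.2,-0.3,0,0,1],[-1.2,-0.3,0.1,0,1],[-1.2,-0.2,0.1,0,1],[-1.2,-0.2,0,0,1],[-1.2,-0.2,0,0,1],[-1.2,-0.2,0,0,1],[-1,0,0,0,1],[0,0,0,0,1],[0,0,0,0,1]]' 40; python3 -c "
from h import *
to(.55-.125*.975,.244-.125*.2216,.068,12.8)"
```

```text
time: 6.2
ee_pos: [0.4307, 0.2117, 0.0726]
eef_rot: [0.995, 0.093, 0.015, 0.013]
ft_force: [1.3, -1.4, -1.4]
width: 0.0534
t 6.2 tcp [0.4307 0.2117 0.0726] yaw 10.69 tilt [ 1.79 -1.33] w 0.0534 F [ 1.3 -1.4 -1.4] q [ 0.16  0.28 -0.81  2.    0.3   0.95 -2.18]
move cm [-0.18 -0.51  0.44] turn -0.037
```

```bash
python3 -m jog '[[0,0,0.3,0,1],[0,0,0.3,0,1],[0,0,0.2,0,1],[0,0,0,0,1],[0,0,0,0,1],[0,0,0,0,0],[0,0,0,0,0],[0,0,0,0,0],[0,0,0,0,0],[0,0,0,0,0]]' 60; python3 -c "
from h import *
to(.4285+.08*.975,.2163+.08*.2216,.13,12.8)"
```

```text
time: 7.2
ee_pos: [0.4309, 0.2131, 0.0718]
eef_rot: [0.995, 0.094, 0.013, 0.016]
ft_force: [-0.3, 0.6, -0.3]
width: 0.0834
t 7.2 tcp [0.4309 0.2131 0.0718] yaw 10.77 tilt [ 1.61 -1.74] w 0.0834 F [-0.3  0.6 -0.3] q [ 0.15  0.29 -0.8   2.    0.3   0.96 -2.19]
move cm [ 7.94 -0.44 -5.67] turn -0.035
```

```bash
python3 -m jog '[[0,0,-1,0,0],[0,0,-2,0,0],[0,0,-3,0,0],[0,0,-3,0,0],[-2,0,-3,0,0],[-4,0,-3,0,0],[-4,0,-3,0,0],[-4,0,0,0,0],[0,0,0,0,0],[0,0,0,0,0]]' 60; python3 -c "
from h import *
to(.4285+.08*.975,.2163+.08*.2216,.13,12.8)
c=snap('side','s3.png'); d=snap('top','t3.png')
a=np.hstack([cv2.resize(c['pixels'][180:300,120:280],(533,400)),cv2.resize(d['pixels'][130:250,140:300],(533,400))])[:,:,::-1]
cv2.imwrite('pics/c4.png',cv2.resize(a,None,fx=.75,fy=.75))"
```

```text
time: 8.2
ee_pos: [0.284, 0.1953, 0.261]
eef_rot: [0.995, 0.096, 0.017, 0.015]
ft_force: [0.5, -0.1, -0.5]
width: 0.0871
t 8.2 tcp [0.284  0.1953 0.261 ] yaw 11.06 tilt [ 2.05 -1.49] w 0.0871 F [ 0.5 -0.1 -0.5] q [ 0.25 -0.41 -0.78  2.05 -0.25  1.37 -1.82]
move cm [22.18  0.03 13.78] turn -0.03
```

View pics/c4.png

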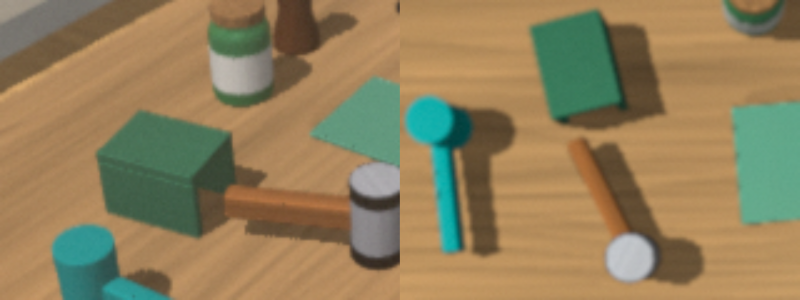

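The mallet is standing upright and fully out of the dock. In the top crop the head is at (631,257) and the handle runs up-left to (577,143). I measure it.

Run:
```python
from h import *
t=load('top'); h=cv2.cvtColor(t['pixels'],cv2.COLOR_RGB2HSV).astype(int); p=t['pixels'].astype(int)
w=np.zeros(p.shape[:2],bool); w[180:250,205:250]=1
m=w&(h[...,1]<60)&(h[...,2]>130); ys,xs=np.nonzero(m); print('head',len(xs),xs.mean(),ys.mean()); H=onz(t,xs.mean(),ys.mean(),.09)
# handle: redder than table
m=w&(h[...,1]>140)&(p[...,0]>95)&(h[...,0]<13); ys,xs=np.nonzero(m); print('hd',len(xs),xs.min(),xs.max(),ys.min(),ys.max())
P=np.array([onz(t,u,v,.059)[:2] for u,v in zip(xs,ys)],np.float32)
R=cv2.minAreaRect(P); print(R,H)
v=P.mean(0)-H[:2]; print('len',np.hypot(*v),'yaw head->handle',np.degrees(np.arctan2(v[1],v[0])))
vx,vy,_,_=cv2.fitLine(P,cv2.DIST_L2,0,.01,.01).ravel(); print('line yaw',np.degrees(np.arctan2(vy,vx)))
a=np.arctan2(v[1],v[0]); g=H[:2]+.082*np.array([np.cos(a),np.sin(a)]); print('grip',g)
to(*g,.13,np.degrees(a))
```

```text
head 303 231.23432343234325 232.83498349834983Traceback (most recent call last):
  File "<stdin>", line 6, in <module>
    return umr_minimum(a, axis, None, out, keepdims, initial, where)
ValueError: zero-size array to reduction operation minimum which has no identity
```

Run:
```python
from h import *
t=load('top'); p=t['pixels'].astype(int)
print(p[210,222],p[205,220],p[200,215],'table',p[215,205],p[205,240])
h=cv2.cvtColor(t['pixels'],cv2.COLOR_RGB2HSV).astype(int); print(h[210,222],h[205,220],h[215,205])
H=onz(t,231.23,232.83,.09)
w=np.zeros(p.shape[:2],bool); w[180:226,205:236]=1
m=w&(p[...,0]-p[...,2]>1.05*p[...,1]*.75)&(p[...,0]>1.5*p[...,1])&(p[...,0]>80)
ys,xs=np.nonzero(m); print('hd',len(xs),xs.min(),xs.max(),ys.min(),ys.max())
P=np.array([onz(t,u,v,.059)[:2] for u,v in zip(xs,ys)],np.float32)
print(cv2.minAreaRect(P),H)
v=P.mean(0)-H[:2]; a=np.arctan2(v[1],v[0]); print('len',np.hypot(*v),'yaw',np.degrees(a))
vx,vy=cv2.fitLine(P,cv2.DIST_L2,0,.01,.01).ravel()[:2]; print('line yaw',np.degrees(np.arctan2(vy,vx)))
g=H[:2]+.082*np.array([np.cos(a),np.sin(a)]); print('grip',g)
to(*g,.13,np.degrees(a))
```

```text
[154  97  50] [154  98  51] [171 110  58] table [184 144  94] [178 138  89]
[ 14 172 154] [ 14 171 154] [ 17 125 184]
hd 278 208 231 186 223
((0.5102664232254028, 0.24635988473892212), (0.11434619128704071, 0.020271742716431618), 25.885221481323242) [0.42991247 0.20977985 0.09      ]
len 0.08746393346126571 yaw 24.341033801123316
line yaw 26.474277
grip [0.50462336 0.24357754]
t 8.3 tcp [0.2841 0.1955 0.2602] yaw 11.08 tilt [ 1.87 -1.45] w 0.087 F [-1.  -0.7  0. ] q [ 0.25 -0.4  -0.78  2.05 -0.25  1.37 -1.82]
move cm [22.2  -0.91 13.61] turn -0.231
```

```bash
python3 -m jog '[[2.5,0,0,-0.05,0],[3,0,0,-0.05,0],[3,0,0,-0.05,0],[3,0,1,-0.05,0],[3,0.2,2,-0.05,0],[3,0.3,2,0,0],[2.5,0.3,2,0,0],[1,0.3,2,0,0],[0,0,0,0,0],[0,0,0,0,0]]' 60; python3 -c "
from h import *
to(.505,.2445,.047,25.5)"
```

```text
time: 9.3
ee_pos: [0.5016, 0.2584, 0.1601]
eef_rot: [0.975, 0.222, 0.003, 0.006]
ft_force: [-0.1, -0.3, 1.1]
width: 0.087
t 9.3 tcp [0.5016 0.2584 0.1601] yaw 25.6 tilt [ 0.48 -0.64] w 0.087 F [-0.1 -0.3  1.1] q [ 0.15  0.39 -0.87  1.7   0.33  1.2  -1.93]
move cm [-0.32  1.25 11.33] turn 0.002
```

```bash
python3 -m jog '[[-0.1,0.4,0,0,0],[-0.1,0.4,0.5,0,0],[0,0.3,1,0,0],[0,0.1,1,0,0],[0,0,1,0,0],[0,0,1,0,0],[0,0,0.5,0,0],[0,0,0,0,0],[0,0,0,0,0],[0,0,0,0,0]]' 60; python3 -c "
from h import *
to(.505,.2445,.047,25.5)"
```

```text
time: 10.3
ee_pos: [0.5053, 0.2451, 0.1085]
eef_rot: [0.975, 0.222, 0.004, 0.007]
ft_force: [0.1, 0.1, 0.2]
width: 0.0871
t 10.3 tcp [0.5053 0.2451 0.1085] yaw 25.61 tilt [ 0.65 -0.64] w 0.0871 F [0.1 0.1 0.2] q [ 0.15  0.44 -0.84  1.76  0.38  1.11 -1.94]
move cm [-0.08 -0.05  6.15] turn 0.002
```

```bash
python3 -m jog '[[0,0,1,0,0],[0,0,1.5,0,0],[0,0,1.5,0,0],[0,0,1.5,0,0],[0,0,0.7,0,0],[0,0,0,0,0],[0,0,0,0,0.5],[0,0,0,0,1],[0,0,0,0,1],[0,0,0,0,1]]' 60; python3 -c "
from h import *
to(.505,.2445,.047,25.5)"
```

```text
time: 11.3
ee_pos: [0.5062, 0.2447, 0.0412]
eef_rot: [0.975, 0.222, 0.004, 0.007]
ft_force: [-0.0, -0.3, -0.6]
width: 0.063
t 11.3 tcp [0.5062 0.2447 0.0412] yaw 25.63 tilt [ 0.67 -0.61] w 0.063 F [-0.  -0.3 -0.6] q [ 0.11  0.53 -0.79  1.8   0.46  1.   -2.  ]
move cm [-0.11 -0.03 -0.59] turn 0.002
```

```bash
python3 -m jog '[[0,0,0,0,1],[0,0,0,0,1],[0,0,0,0,1],[0,0,0,0,1],[0,0,-1,0,1],[0,0,-2,0,1],[0,0,-3,0,1],[0,0,-3,0,1],[0,0,-2,0,1],[0,0,-2,0,1]]' 60; python3 -c "
from h import *
to(.505,.2445,.2,25.5)"
```

```text
time: 12.3
ee_pos: [0.502, 0.2451, 0.1749]
eef_rot: [0.975, 0.223, 0.001, 0.007]
ft_force: [-0.3, 0.4, -3.3]
width: 0.0212
t 12.3 tcp [0.502  0.2451 0.1749] yaw 25.72 tilt [ 0.31 -0.73] w 0.0212 F [-0.3  0.4 -3.3] q [ 0.19  0.36 -0.88  1.69  0.31  1.23 -1.89]
move cm [ 0.25  0.22 -2.51] turn 0.004
```

The mallet is lifted: width is 21 mm and the load is 3.4 N, which matches 0.35 kg. I carry it towards the pin, turning the handle to +y so it stays clear of the bowl.

```bash
python3 -m jog '[[-0.5,1.5,-1,-0.1,1],[-1.8,2.9,-1,-0.14,1],[-2.2,2.6,-1,-0.14,1],[-2.5,2.3,-1,-0.14,1],[-2.9,1.9,0,-0.14,1],[-3.2,1.4,0,-0.14,1],[-3.4,1,0,-0.14,1],[-3.5,0.5,0,-0.14,1],[-3.5,0,0,-0.14,1],[-2,0,0,-0.1,1]]' 60; python3 -c "
from h import *
to(.483,-.159,.2,105)"
```

```text
time: 13.3
ee_pos: [0.4981, -0.0641, 0.2249]
eef_rot: [0.622, 0.783, -0.002, 0.006]
ft_force: [0.6, 0.6, -3.6]
width: 0.0218
t 13.3 tcp [ 0.4981 -0.0641  0.2249] yaw 103.03 tilt [ 0.43 -0.59] w 0.0218 F [ 0.6  0.6 -3.6] q [ 0.92  0.17 -0.96  1.77  0.15  1.27  0.15]
move cm [-8.87 -3.62  2.57] turn -0.034
```

```bash
python3 -m jog '[[-2,-1,0,-0.02,1],[-2,-0.8,0.5,0,1],[-2,-0.8,0.5,0,1],[-1.5,-0.5,0.7,0,1],[-0.7,-0.3,0.5,0,1],[0,0,0,0,1],[0,0,0,0,1],[0,0,0,0,1],[0,0,0,0,1],[0,0,0,0,1]]' 60; python3 -c "
from h import *
to(.483,-.159,.17,105)
c=snap('side','s4.png'); d=snap('top','t4.png')
a=np.hstack([cv2.resize(c['pixels'][90:210,260:420],(533,400)),cv2.resize(d['pixels'][130:250,320:480],(533,400))])[:,:,::-1]
cv2.imwrite('pics/c5.png',cv2.resize(a,None,fx=.75,fy=.75))"
```

```text
time: 14.3
ee_pos: [0.4828, -0.1535, 0.2035]
eef_rot: [0.612, 0.791, -0.002, 0.004]
ft_force: [-0.2, 1.1, -4.0]
width: 0.0214
t 14.3 tcp [ 0.4828 -0.1535  0.2035] yaw 104.55 tilt [ 0.25 -0.44] w 0.0214 F [-0.2  1.1 -4. ] q [ 1.04  0.19 -0.9   1.79  0.16  1.23  0.35]
move cm [-0.5  -0.13  3.35] turn -0.008
```

View pics/c5.png

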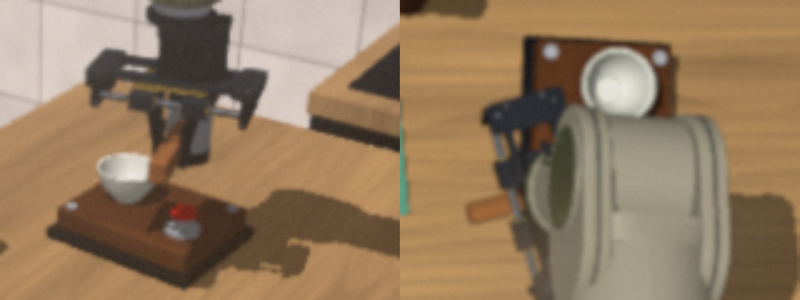

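Side view: the head hangs above and just behind the red pin, with its lower face at about full-frame (337,153) and the cap at about (333,174). The bowl is clear. A quick reprojection check before the blow.

Run:
```python
from h import *
s=load('side'); a=np.radians(104.55); T=np.array([.4828,-.1535])
H=T-.084*np.array([np.cos(a),np.sin(a)]); print('head xy',H)
for z in(.1625,.2525): print(z,proj(s,[*H,z]))
print('pin',proj(s,[.505,-.24,.079]))
b=cv2.resize(s['pixels'][90:200,280:400],None,fx=5,fy=5,interpolation=cv2.INTER_CUBIC)
for k in range(24):
  for z,c,xy,rr in((.1625,(255,0,0),H,.027),(.079,(0,255,0),(.505,-.24),.017)):
    u,v=proj(s,[xy[0]+rr*np.cos(k*.2618),xy[1]+rr*np.sin(k*.2618),z]); cv2.circle(b,(int((u-279.5)*5),int((v-89.5)*5)),2,c,-1)
cv2.imwrite('pics/c6.png',b[:,:,::-1])
```

```text
head xy [ 0.50390288 -0.23480602]
0.1625 [333.87451022 149.04751294]
0.2525 [336.09147721 121.07155205]
pin [332.38049358 172.67897757]
```

View pics/c6.png

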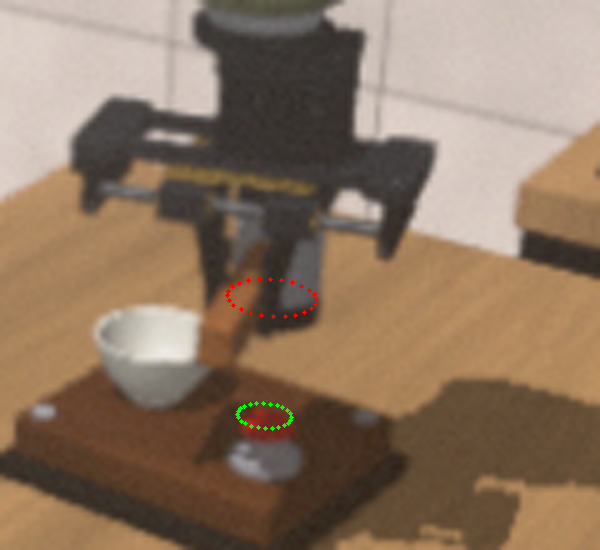

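```bash
python3 -m jog '[[-0.4,0,1,0,1],[-0.3,0,1,0,1],[0,0,0.5,0,1],[0,0,0.5,0,1],[0,0,0,0,1],[0,0,0,0,1],[0,0,0,0,1],[0,0,0,0,1],[0,0,0,0,1],[0,0,0,0,1]]' 60
python3 - <<'E'
from h import *
to(.484,-.159,.11,105)
s=snap('side','s5.png')
a=np.radians(104.6); st=r.read_state()['ee_pos']
# handle end / head lower face expected for pitch 0 vs droop 5 deg
for dr in(0,5,8):
    d=np.radians(dr); e=np.array([np.cos(a),np.sin(a),0]); k=np.array([0,0,1.])
    ex=e*np.cos(d)+k*np.sin(d); ez=k*np.cos(d)-e*np.sin(d); g=st+[0,0,.004]
    print(dr,'tip',proj(s,g+ex*.066).round(1),'face',proj(s,g-ex*.084-ez*.045).round(1),(g-ex*.084-ez*.045).round(3))
b=cv2.resize(s['pixels'][110:200,290:390],None,fx=6,fy=6,interpolation=cv2.INTER_CUBIC)
cv2.imwrite('pics/c7.png',b[:,:,::-1])
E
```

```text
time: 15.4
ee_pos: [0.4848, -0.1614, 0.1707]
eef_rot: [0.612, 0.791, -0.002, 0.004]
ft_force: [-0.1, 0.3, -4.5]
width: 0.0216
t 15.4 tcp [ 0.4848 -0.1614  0.1707] yaw 104.53 tilt [ 0.24 -0.44] w 0.0216 F [-0.1  0.3 -4.5] q [ 1.02  0.24 -0.88  1.82  0.21  1.17  0.33]
move cm [ 0.3  -0.04  6.07] turn -0.008
0 tip [322.2 165.2] face [333.7 157.7] [ 0.506 -0.243  0.13 ]
5 tip [322.3 163.3] face [333.2 160.4] [ 0.505 -0.239  0.123]
8 tip [322.4 162.1] face [332.9 161.9] [ 0.504 -0.236  0.118]
```

View pics/c7.png

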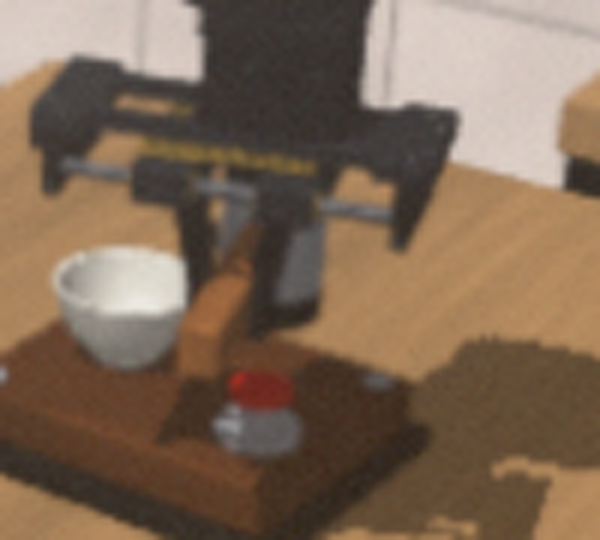

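Handle end and face both show about 2.5 px below prediction, so the mallet is level and sits about 5 mm lower in the jaws, centred over the pin. Now the blow.

```bash
python3 -m jog '[[0,0,3,0,1],[0,0,4,0,1],[0,0,2,0,1],[0,0,0,0,1],[0,0,-1,0,1],[0,0,-2,0,1],[0,0,-3,0,1],[0,0,-2,0,1],[0,0,0,0,1],[0,0,0,0,1]]' 60
python3 - <<'E'
from h import *
to(.484,-.159,.2,105)
s=snap('side','s6.png')
b=cv2.resize(s['pixels'][110:200,290:390],None,fx=6,fy=6,interpolation=cv2.INTER_CUBIC)
cv2.imwrite('pics/c8.png',b[:,:,::-1])
for n in('s5.png','s6.png'):
    p=cv2.imread('pics/'+n)[:,:,::-1].astype(int); m=(p[...,0]>110)&(p[...,1]<70)&(p[...,2]<70); m[:150]=0;m[195:]=0;m[:,:315]=0;m[:,350:]=0
    ys,xs=np.nonzero(m); print(n,len(xs),xs.mean(),ys.mean())
print(proj(s,[.505,-.24,.079]),proj(s,[.505,-.24,.059]))
E
```

```text
time: 16.45
ee_pos: [0.489, -0.1596, 0.1695]
eef_rot: [0.611, 0.791, 0.001, 0.009]
ft_force: [-0.9, -0.6, -5.1]
width: 0.0216
t 16.45 tcp [ 0.489  -0.1596  0.1695] yaw 104.63 tilt [ 0.84 -0.56] w 0.0216 F [-0.9 -0.6 -5.1] q [ 1.02  0.24 -0.89  1.82  0.21  1.16  0.32]
move cm [ 0.14 -0.43 -3.06] turn -0.006
s5.png 27 331.3703703703704 175.2962962962963
s6.png 17 331.4117647058824 179.76470588235293
[332.38049358 172.67897757] [331.91876159 178.28209357]
```

View pics/c8.png

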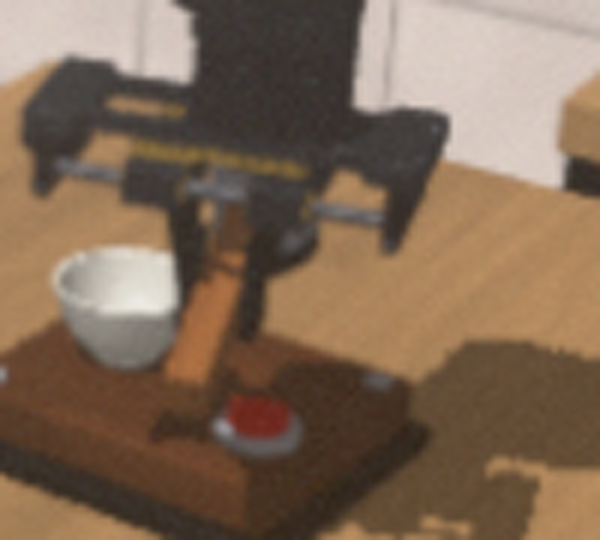

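The cap is now down at the collar and looks near home, but the mallet pitched in the grip with its head up. I measure the depth more carefully.

Run:
```python
from h import *
s=load('side')
for n in('side0.png','s5.png','s6.png'):
    p=cv2.imread('pics/'+n)[:,:,::-1].astype(float); w=(p[...,0]-1.9*np.maximum(p[...,1],p[...,2])-15).clip(0); 
    w[:160]=0;w[195:]=0;w[:,:322]=0;w[:,345:]=0
    m=w>8; ys,xs=np.nonzero(m); print(n,len(xs),xs.mean().round(2),ys.mean().round(2),ys.min(),ys.max(),xs.min(),xs.max())
    print([int(p[y,332,0]-p[y,332,1]) for y in range(164,192)])
for z in(.079,.071,.059,.051):
    q=[proj(s,[.505+.017*np.cos(k*.2),-.24+.017*np.sin(k*.2),z])[1] for k in range(32)]; print(z,min(q),max(q))
```

```text
side0.png 57 332.95 174.32 172 177 328 338
[33, 32, 31, 32, 33, 35, 41, 74, 121, 138, 145, 142, 129, 107, 54, 14, 5, 4, 4, 3, 4, 13, 27, 35, 36, 39, 36, 38]
s5.png 40 332.68 174.4 172 177 328 337
[8, 11, 19, 30, 34, 36, 37, 48, 61, 68, 67, 68, 69, 66, 38, 15, 6, 6, 5, 6, 5, 10, 18, 23, 32, 35, 33, 27]
s6.png 38 332.55 179.03 177 181 329 337
[17, 19, 24, 33, 35, 32, 38, 38, 37, 37, 30, 25, 54, 65, 70, 68, 68, 71, 57, 23, 9, 8, 13, 20, 24, 23, 22, 20]
0.079 170.18170438986516 175.23413661997787
0.071 172.41721485841265 177.5011592298471
0.059 175.74624233223355 180.8764209694185
0.051 177.94953693142708 183.10985850068343
```

The pin is about 17 mm down, so it isn't fully home. I'll stand the mallet on the free worktop so it rights itself, regrip on the handle axis, and strike again.

```bash
python3 -m jog '[[1,0,-1,0,1],[2,0,-1,0,1],[2.5,-0.1,0,0,1],[2.5,-0.1,0,0,1],[2.5,-0.1,0,0,1],[2,-0.1,0,0,1],[1,0,0,0,1],[0,0,0,0,1],[0,0,0,0,1],[0,0,0,0,1]]' 60; python3 -c "
from h import *
to(.448,-.029,.09,105)"
```

```text
time: 17.5
ee_pos: [0.4462, -0.0218, 0.1864]
eef_rot: [0.611, 0.792, -0.0, 0.005]
ft_force: [-0.0, 0.2, -3.0]
width: 0.0215
t 17.5 tcp [ 0.4462 -0.0218  0.1864] yaw 104.67 tilt [ 0.47 -0.38] w 0.0215 F [-0.   0.2 -3. ] q [ 0.96  0.04 -1.01  1.95  0.04  1.17  0.19]
move cm [-0.66 -0.07  9.65] turn -0.006
```

```bash
python3 -m jog '[[-0.2,0,2,0,1],[-0.2,0,2.5,0,1],[0,0,2.5,0,1],[0,0,2,0,1],[0,0,1,0,1],[0,0,0.7,0,1],[0,0,0.7,0,1],[0,0,0.7,0,1],[0,0,0,0,1],[0,0,0,0,1]]' 60; python3 -c "
from h import *
to(.448,-.029,.045,105)"
```

```text
time: 18.5
ee_pos: [0.4526, -0.0334, 0.0623]
eef_rot: [0.615, 0.788, 0.001, 0.007]
ft_force: [-0.1, 0.8, -4.0]
width: 0.0215
t 18.5 tcp [ 0.4526 -0.0334  0.0623] yaw 104.02 tilt [ 0.72 -0.35] w 0.0215 F [-0.1  0.8 -4. ] q [ 0.85  0.28 -0.95  2.06  0.3   0.92 -0.02]
move cm [ 0.56 -0.35  1.72] turn -0.017
```

```bash
python3 -m jog '[[0,0,0.6,0,1],[0,0,0.6,0,1],[0,0,0.6,0,1],[0,0,0.5,0,1],[0,0,0.4,0,1],[0,0,0,0,1],[0,0,0,0,1],[0,0,0,0,1],[0,0,0,0,1],[0,0,0,0,1]]' 30; python3 -c "
from h import *
to(.448,-.029,.045,105)
s=snap('side','s7.png')
b=cv2.resize(s['pixels'][130:280,230:380],None,fx=4,fy=4,interpolation=cv2.INTER_CUBIC)
cv2.imwrite('pics/c9.png',b[:,:,::-1])"
```

```text
time: 19.5
ee_pos: [0.4542, -0.034, 0.0343]
eef_rot: [0.616, 0.788, 0.002, 0.008]
ft_force: [-0.2, 0.3, -4.9]
width: 0.0219
t 19.5 tcp [ 0.4542 -0.034   0.0343] yaw 104.01 tilt [ 0.87 -0.43] w 0.0219 F [-0.2  0.3 -4.9] q [ 0.81  0.34 -0.92  2.08  0.36  0.87 -0.07]
move cm [ 0.63 -0.47 -1.08] turn -0.017
```

View pics/c9.png

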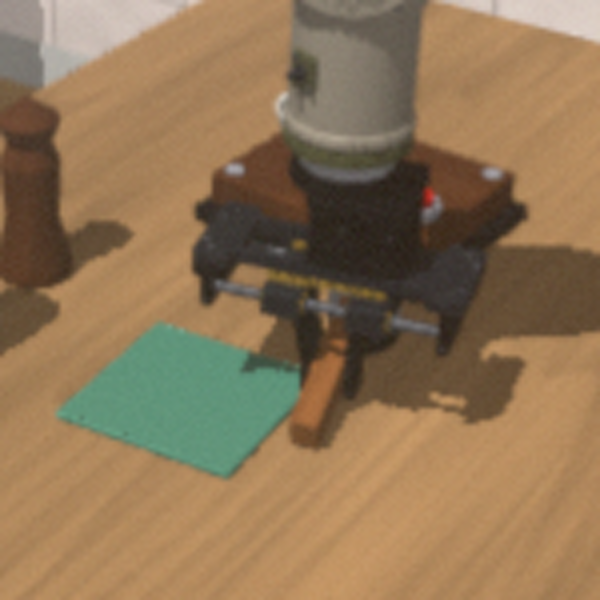

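The mallet hangs with its head up and the handle end close to the worktop, clear of the tile. I lower to contact and open slightly so the head settles onto its face.

```bash
python3 -m jog '[[0,0,0.3,0,1],[0,0,0.3,0,1],[0,0,0,0,1],[0,0,0,0,0.65],[0,0,0,0,0.65],[0,0,0,0,0.65],[0,0,0,0,0.65],[0,0,0,0,0.65],[0,0,0,0,0.65],[0,0,0,0,0.65]]' 30; python3 -c "
from h import *
to(.448,-.029,.045,105)"
```

```text
time: 20.55
ee_pos: [0.4565, -0.0344, 0.033]
eef_rot: [0.615, 0.788, 0.0, 0.011]
ft_force: [-0.2, 0.6, -0.7]
width: 0.0307
t 20.55 tcp [ 0.4565 -0.0344  0.033 ] yaw 104.04 tilt [ 0.97 -0.75] w 0.0307 F [-0.2  0.6 -0.7] q [ 0.8   0.34 -0.91  2.08  0.37  0.87 -0.08]
move cm [ 0.71 -0.68 -1.22] turn -0.017
```

```bash
python3 -m jog '[[-0.3,0,-0.5,0,0.65],[-0.3,0,-0.5,0,0.65],[-0.3,0,-0.4,0,0.65],[-0.1,0,0,0,0.65],[0,0,0,0,0.65],[0,0,0,0,1],[0,0,0,0,1],[0,0,0,0,1],[0,0,0,0,1],[0,0,0,0,1]]' 60; python3 -c "
from h import *
to(.458,-.042,.048,105)
s=snap('side','s8.png')
b=cv2.resize(s['pixels'][180:250,270:360],None,fx=6,fy=6,interpolation=cv2.INTER_CUBIC)
cv2.imwrite('pics/c10.png',b[:,:,::-1])
p=s['pixels'].astype(int); m=(p[...,0]>1.5*p[...,1])&(p[...,0]>100)&(p[...,0]>2.2*p[...,2]); m[:205]=0;m[250:]=0;m[:,:295]=0;m[:,330:]=0
n,l,st,ce=cv2.connectedComponentsWithStats(m.astype(np.uint8)); print(st[1:],ce[1:])
x=.4565-.084*np.cos(np.radians(104));y=-.0344-.084*np.sin(np.radians(104))
for zz in(.031,.059): print('tip bottom/top',[proj(s,[x+.15*np.cos(np.radians(104))+k*.011*np.sin(np.radians(104)),y+.15*np.sin(np.radians(104))-k*.011*np.cos(np.radians(104)),zz]).round(1) for k in(-1,1)])
"
```

```text
time: 21.55
ee_pos: [0.4589, -0.0452, 0.0487]
eef_rot: [0.615, 0.788, -0.0, 0.011]
ft_force: [-0.2, -1.5, 2.0]
width: 0.0215
t 21.55 tcp [ 0.4589 -0.0452  0.0487] yaw 104.02 tilt [ 0.96 -0.79] w 0.0215 F [-0.2 -1.5  2. ] q [ 0.84  0.32 -0.93  2.06  0.34  0.9  -0.03]
move cm [ 0.33 -0.01  0.06] turn -0.017
[[313 209   4   1   4]
 [304 212  13  18  95]] [[314.5        209.        ]
 [309.57894737 218.85263158]]
tip bottom/top [array([308.6, 233.8]), array([300.8, 232.1])]
tip bottom/top [array([309. , 225.2]), array([301.2, 223.6])]
```

Run:
```python
import cv2,numpy as np
for n in('s7.png','s8.png'):
    p=cv2.imread('pics/'+n)[:,:,::-1].astype(int); m=((p[...,0]>1.42*p[...,1])&(p[...,0]>70)&(p[...,0]>1.9*p[...,2])).astype(np.uint8); m[:200]=0;m[250:]=0;m[:,:292]=0;m[:,335:]=0
    k,l,st,ce=cv2.connectedComponentsWithStats(m); i=1+np.argmax(st[1:,4]); print(n,st[i],ce[i])
    c=(l==i); print([(y,*np.nonzero(c[y])[0][[0,-1]]) for y in range(205,246,3) if c[y].any()])
```

```text
s7.png [303 211  14  31 209] [309.45933014 226.80861244]
[(211, np.int64(313), np.int64(313)), (214, np.int64(312), np.int64(315)), (217, np.int64(310), np.int64(315)), (220, np.int64(308), np.int64(316)), (223, np.int64(307), np.int64(314)), (226, np.int64(306), np.int64(314)), (229, np.int64(305), np.int64(312)), (232, np.int64(304), np.int64(311)), (235, np.int64(303), np.int64(310)), (238, np.int64(303), np.int64(307)), (241, np.int64(308), np.int64(308))]
s8.png [304 204  13  28 186] [310.08064516 219.01612903]
[(205, np.int64(315), np.int64(315)), (208, np.int64(313), np.int64(316)), (211, np.int64(311), np.int64(316)), (214, np.int64(308), np.int64(316)), (217, np.int64(306), np.int64(315)), (220, np.int64(305), np.int64(314)), (223, np.int64(304), np.int64(313)), (226, np.int64(304), np.int64(309)), (229, np.int64(304), np.int64(309))]
```

The handle end is back at its level position (bottom at row about 231 against 232–234 predicted). I lift and go back over the pin.

```bash
python3 -m jog '[[0,0,-1.5,0,1],[0,0,-2.5,0,1],[0,0,-3,0,1],[0,0,-3,0,1],[-1,0,-3,0,1],[-2,0,-2,0,1],[-2.5,0,0,0,1],[-2.5,0,0,0,1],[-2,0,0,0,1],[-0.5,0,0,0,1]]' 60; python3 -c "
from h import *
to(.487,-.168,.15,104)"
```

```text
time: 22.6
ee_pos: [0.4778, -0.1484, 0.197]
eef_rot: [0.614, 0.789, -0.002, 0.004]
ft_force: [0.4, 0.1, -4.1]
width: 0.0213
t 22.6 tcp [ 0.4778 -0.1484  0.197 ] yaw 104.18 tilt [ 0.21 -0.48] w 0.0213 F [ 0.4  0.1 -4.1] q [ 1.06  0.19 -0.93  1.81  0.17  1.22  0.33]
move cm [-2.08  0.4   4.72] turn 0.003
```

```bash
python3 -m jog '[[-0.8,0.1,0.8,0,1],[-0.6,0.1,0.8,0,1],[-0.4,0.1,0.8,0,1],[-0.2,0.1,0.6,0,1],[0,0,0.2,0,1],[0,0,0,0,1],[0,0,0,0,1],[0,0,0,0,1],[0,0,0,0,1],[0,0,0,0,1]]' 60
python3 - <<'E'
from h import *
to(.487,-.168,.15,104)
s=snap('side','s9.png'); a=np.radians(104.1); st=r.read_state()['ee_pos']
e=np.array([np.cos(a),np.sin(a),0])
for dr in(-6,0,6):
    d=np.radians(dr); k=np.array([0,0,1.]); ex=e*np.cos(d)+k*np.sin(d); ez=k*np.cos(d)-e*np.sin(d); g=st+[0,0,-.0037]; f=g-ex*.074-ez*.045
    print('droop',dr,'tip bottom',proj(s,g+ex*.076-ez*.014).round(1),'face front edge',proj(s,f+[0,.027,0]).round(1),'face',f.round(3))
p=s['pixels'].astype(int); m=((p[...,0]>1.42*p[...,1])&(p[...,0]>70)&(p[...,0]>1.9*p[...,2])&(p[...,1]>45)).astype(np.uint8); m[:140]=0;m[190:]=0;m[:,:305]=0;m[:,345:]=0
b=cv2.resize(s['pixels'][110:200,290:390],None,fx=6,fy=6,interpolation=cv2.INTER_CUBIC)
cv2.imwrite('pics/c11.png',b[:,:,::-1])
E
```

```text
time: 23.6
ee_pos: [0.4864, -0.1654, 0.1594]
eef_rot: [0.613, 0.79, -0.002, 0.001]
ft_force: [-1.1, -0.6, -4.1]
width: 0.0216
t 23.6 tcp [ 0.4864 -0.1654  0.1594] yaw 104.39 tilt [-0.01 -0.25] w 0.0216 F [-1.1 -0.6 -4.1] q [ 1.04  0.27 -0.9   1.82  0.23  1.16  0.31]
move cm [-0.27 -0.01  0.95] turn 0.007
droop -6 tip bottom [320.5 178.8] face front edge [329.2 164.3] face [ 0.505 -0.241  0.119]
droop 0 tip bottom [320.5 176.6] face front edge [328.7 167.2] face [ 0.504 -0.237  0.111]
droop 6 tip bottom [320.6 174.2] face front edge [328.1 170.1] face [ 0.503 -0.232  0.103]
```

View pics/c11.png

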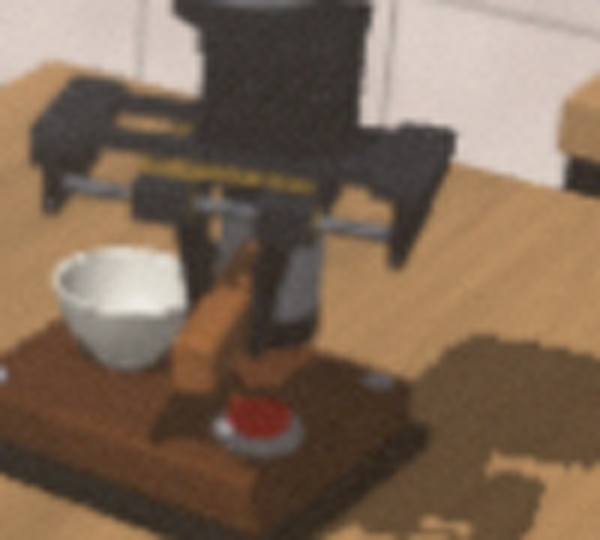

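The mallet is level again: handle end bottom at about (322,175), face front edge at about (335,169), both as predicted. I strike from higher with less overtravel.

```bash
python3 -m jog '[[-0.2,0,-2.5,0,1],[0,0,-2,0,1],[0,0,0,0,1],[0,0,4,0,1],[0,0,5,0,1],[0,0,0.5,0,1],[0,0,0,0,1],[0,0,-2,0,1],[0,0,-3,0,1],[0,0,0,0,1]]' 60
python3 - <<'E'
from h import *
to(.487,-.168,.16,104)
s=snap('side','s10.png')
for n in('s5.png','s6.png','s9.png','s10.png'):
    p=cv2.imread('pics/'+n)[:,:,::-1].astype(float); w=(p[...,0]-1.9*np.maximum(p[...,1],p[...,2])-15).clip(0); 
    w[:160]=0;w[195:]=0;w[:,:322]=0;w[:,345:]=0
    m=w>8; ys,xs=np.nonzero(m); print(n,len(xs),xs.mean().round(2),ys.mean().round(2),ys.min(),ys.max())
    print([int((p[y,330:335,0]-p[y,330:335,1]).mean()) for y in range(168,190)])
E
```

```text
time: 24.65
ee_pos: [0.4892, -0.1676, 0.1642]
eef_rot: [0.613, 0.79, -0.001, 0.004]
ft_force: [1.3, 0.1, -3.5]
width: 0.0212
t 24.65 tcp [ 0.4892 -0.1676  0.1642] yaw 104.43 tilt [ 0.34 -0.38] w 0.0212 F [ 1.3  0.1 -3.5] q [ 1.04  0.27 -0.91  1.82  0.23  1.16  0.31]
move cm [ 0.02 -0.23  0.42] turn 0.008
s5.png 40 332.68 174.4 172 177
[33, 35, 36, 46, 68, 73, 69, 69, 69, 61, 32, 12, 5, 4, 4, 4, 5, 10, 19, 24, 29, 32]
s6.png 38 332.55 179.03 177 181
[34, 34, 38, 38, 38, 36, 27, 25, 51, 65, 67, 68, 69, 70, 53, 20, 8, 9, 16, 21, 25, 24]
s9.png 35 332.69 179.09 177 181
[16, 27, 34, 37, 37, 36, 27, 24, 48, 64, 67, 67, 70, 70, 53, 19, 6, 9, 16, 21, 27, 31]
s10.png 36 332.47 179.08 177 181
[33, 34, 37, 37, 35, 27, 21, 27, 50, 64, 67, 68, 70, 67, 54, 20, 7, 11, 17, 25, 28, 28]
```

Run:
```python
from h import *
s=load('side')
for n,T in(('s9.png',(.4864,-.1654,.1594)),('s10.png',(.4892,-.1676,.1642))):
    p=cv2.imread('pics/'+n)[:,:,::-1].astype(int); m=((p[...,0]>1.42*p[...,1])&(p[...,0]>85)&(p[...,0]>1.9*p[...,2])).astype(np.uint8); m[:140]=0;m[185:]=0;m[:,:315]=0;m[:,334:]=0
    k,l,st,ce=cv2.connectedComponentsWithStats(m); i=1+np.argmax(st[1:,4]); print(n,st[i],ce[i])
    print([int(p[y,322:325,0].mean()) for y in range(155,182)])
    a=np.radians(104.3);e=np.array([np.cos(a),np.sin(a),0]); print('tip bottom level',proj(s,np.array(T)+e*.076+[0,0,-.0177]).round(1))
```

```text
s9.png [315 156  19  25 206] [324.06796117 167.57281553]
[54, 55, 56, 61, 88, 114, 131, 145, 151, 153, 155, 160, 158, 141, 125, 125, 126, 129, 126, 122, 96, 72, 69, 67, 67, 67, 71]
tip bottom level [320.6 176.6]
s10.png [315 153  19  28 219] [324.21461187 166.10045662]
[60, 73, 98, 121, 135, 147, 150, 155, 155, 162, 153, 136, 127, 126, 128, 126, 124, 119, 93, 70, 68, 68, 67, 69, 66, 70, 74]
tip bottom level [320.2 174.5]
```

No tilt and no pin movement, so that stroke stopped short. I strike deeper and read the force at the bottom.

```bash
python3 -m jog '[[0,-0.2,-2.5,0,1],[0,0,-1.5,0,1],[0,0,0,0,1],[0,0,0,0,1],[0,0,0,0,1],[0,0,0,0,1],[0,0,4,0,1],[0,0,5,0,1],[0,0,1.5,0,1],[0,0,0.5,0,1]]' 60; python3 -c "
from h import *
to(.487,-.168,.16,104)"
```

```text
time: 25.7
ee_pos: [0.4871, -0.1645, 0.0892]
eef_rot: [0.612, 0.791, 0.0, 0.002]
ft_force: [-4.3, 5.5, 11.7]
width: 0.0212
t 25.7 tcp [ 0.4871 -0.1645  0.0892] yaw 104.57 tilt [ 0.26 -0.14] w 0.0212 F [-4.3  5.5 11.7] q [ 1.    0.37 -0.87  1.89  0.33  1.03  0.24]
move cm [-0.36 -0.08 -7.08] turn 0.01
```

```bash
python3 -m jog '[[0,0,-2,0,1],[0,0,-3,0,1],[0,0,-3,0,1],[0,0,-2,0,1],[0,0,0,0,1],[0,0,0,0,1],[0,0,0,0,1],[0,0,0,0,1],[0,0,0,0,1],[0,0,0,0,1]]' 60
python3 - <<'E'
from h import *
to(.487,-.168,.16,104)
s=snap('side','s11.png')
for n in('s5.png','s10.png','s11.png'):
    p=cv2.imread('pics/'+n)[:,:,::-1].astype(float); w=(p[...,0]-1.9*np.maximum(p[...,1],p[...,2])-15).clip(0); 
    w[:160]=0;w[195:]=0;w[:,:322]=0;w[:,345:]=0
    m=w>8; ys,xs=np.nonzero(m); print(n,len(xs),xs.mean().round(2),ys.mean().round(2),ys.min(),ys.max())
    print([int((p[y,330:335,0]-p[y,330:335,1]).mean()) for y in range(168,190)])
    print([int((p[y,330:335].mean())) for y in range(168,194)])
for z in (.051,):
    q=[proj(s,[.505+.023*np.cos(k*.2),-.24+.023*np.sin(k*.2),z])[1] for k in range(32)]; print('collar',min(q),max(q)); q=[proj(s,[.505+.023*np.cos(k*.2),-.24+.023*np.sin(k*.2),.045])[1] for k in range(32)]; print('collar base',max(q))
E
```

```text
time: 26.7
ee_pos: [0.4822, -0.1612, 0.1834]
eef_rot: [0.61, 0.792, 0.0, -0.007]
ft_force: [0.0, -0.5, -4.0]
width: 0.0216
t 26.7 tcp [ 0.4822 -0.1612  0.1834] yaw 104.77 tilt [-0.6   0.47] w 0.0216 F [ 0.  -0.5 -4. ] q [ 1.06  0.24 -0.92  1.8   0.2   1.21  0.34]
move cm [-0.8   0.31  2.33] turn 0.013
s5.png 40 332.68 174.4 172 177
[33, 35, 36, 46, 68, 73, 69, 69, 69, 61, 32, 12, 5, 4, 4, 4, 5, 10, 19, 24, 29, 32]
[68, 71, 71, 69, 65, 63, 61, 60, 63, 67, 82, 92, 97, 96, 92, 89, 91, 79, 64, 58, 63, 64, 64, 60, 58, 58]
s10.png 36 332.47 179.08 177 181
[33, 34, 37, 37, 35, 27, 21, 27, 50, 64, 67, 68, 70, 67, 54, 20, 7, 11, 17, 25, 28, 28]
[67, 70, 72, 72, 70, 60, 53, 56, 60, 61, 60, 59, 60, 63, 68, 85, 89, 80, 61, 57, 60, 61, 60, 57, 57, 56]
s11.png 37 332.08 178.97 177 181
[34, 35, 35, 32, 29, 24, 21, 30, 50, 68, 87, 80, 71, 68, 51, 18, 6, 13, 24, 31, 36, 37]
[69, 70, 70, 67, 61, 56, 53, 61, 62, 62, 68, 66, 62, 64, 78, 96, 113, 103, 76, 67, 69, 71, 70, 67, 64, 62]
collar 177.0614820532151 184.04377061503192
collar base 185.7140871532345
```

The pin didn't move under about 16 N (8 N moves it), so it should be at its stop. I take the mallet towards the tile and recheck the cap with an unobstructed view.

```bash
python3 -m jog '[[1,0.4,0,0,1],[2,1,0,0,1],[2.5,1.2,0,0,1],[3,1.2,0,0,1],[3,1.2,0,0,1],[3,1.2,0,0,1],[3,1.2,0,0,1],[2,0.8,0,0,1],[1,0.4,0,0,1],[0,0,0,0,1]]' 60
python3 - <<'E'
from h import *
to(.522,.092,.1,104)
s=snap('side','s12.png'); t=snap('top','t12.png')
b=cv2.resize(s['pixels'][110:260,200:380],None,fx=3.3,fy=4,interpolation=cv2.INTER_CUBIC); cv2.imwrite('pics/c12.png',b[:,:,::-1])
for n in('side0.png','s12.png'):
    p=cv2.imread('pics/'+n)[:,:,::-1].astype(float); w=(p[...,0]-1.9*np.maximum(p[...,1],p[...,2])-15).clip(0); 
    w[:160]=0;w[195:]=0;w[:,:322]=0;w[:,345:]=0
    m=w>8; ys,xs=np.nonzero(m); print(n,len(xs),xs.mean().round(2),ys.mean().round(2),ys.min(),ys.max(),'wc',(w*np.arange(420)[:,None]).sum()/w.sum())
    print([int((p[y,330:335,0]-p[y,330:335,1]).mean()) for y in range(168,192)])
for n in('top0.png','t12.png'):
    p=cv2.imread('pics/'+n)[:,:,::-1].astype(float); w=(p[...,0]-1.9*np.maximum(p[...,1],p[...,2])-15).clip(0); w[:190]=0;w[215:]=0;w[:,:380]=0;w[:,405:]=0
    print(n,(w*np.arange(420)[:,None]).sum()/w.sum(),(w*np.arange(560)[None]).sum()/w.sum(),(w>8).sum())
print([proj(t,[.505,-.24,z]) for z in(.079,.059)])
E
```

```text
time: 27.75
ee_pos: [0.5133, 0.0738, 0.1853]
eef_rot: [0.61, 0.792, 0.001, -0.007]
ft_force: [-0.2, -0.2, -4.2]
width: 0.0215
t 27.75 tcp [0.5133 0.0738 0.1853] yaw 104.81 tilt [-0.5  0.6] w 0.0215 F [-0.2 -0.2 -4.2] q [ 0.68  0.3  -1.03  1.77  0.26  1.23 -0.17]
move cm [1.43 1.36 8.54] turn 0.014
side0.png 57 332.95 174.32 172 177 wc 174.29312569652177
[33, 34, 39, 68, 117, 139, 143, 141, 126, 99, 45, 12, 6, 4, 3, 3, 4, 14, 27, 34, 37, 37, 36, 36]
s12.png 34 332.32 179.09 177 181 wc 179.14494088745585
[34, 35, 37, 39, 38, 39, 39, 39, 54, 67, 69, 71, 71, 71, 55, 20, 7, 9, 15, 20, 19, 21, 21, 23]
top0.png 201.79560334825126 393.2884344438919 108
t12.png 202.0462291651095 391.08236788997687 73
[array([392.25773336, 202.94893779]), array([390.36582967, 203.30323031])]
```

The evidence agrees that the pin is home. It held still through a 16 N push. The cap image shift, scaled by the cap's own apparent size, gives 19.5 mm, and the top view gives about 20 mm or more. Now I place the mallet on the tile.

```bash
python3 -m jog '[[0.5,0.5,1,0,1],[0.5,0.4,2,0,1],[0.2,0.3,2,0,1],[0,0,2,0,1],[0,0,1.5,0,1],[0,0,0.7,0,1],[0,0,0.5,0,1],[0,0,0,0,1],[0,0,0,0,1],[0,0,0,0,1]]' 60; python3 -c "
from h import *
to(.522,.092,.042,104)"
```

```text
time: 28.85
ee_pos: [0.524, 0.079, 0.0818]
eef_rot: [0.617, 0.787, -0.0, -0.005]
ft_force: [-0.0, 0.4, -4.6]
width: 0.021
t 28.85 tcp [0.524  0.079  0.0818] yaw 103.8 tilt [-0.45  0.35] w 0.021 F [-0.   0.4 -4.6] q [ 0.56  0.46 -0.95  1.85  0.41  1.06 -0.3 ]
move cm [1.28 0.14 3.99] turn -0.003
```

```bash
python3 -m jog '[[0.5,0,0.6,0,1],[0.5,0,0.6,0,1],[0.4,0,0.6,0,1],[0.2,0,0.5,0,1],[0,0,0.5,0,1],[0,0,0.3,0,1],[0,0,0.2,0,1],[0,0,0,0,1],[0,0,0,0,1],[0,0,0,0,1]]' 60; python3 -c "
from h import *
to(.522,.092,.042,104)"
```

```text
time: 29.85
ee_pos: [0.5203, 0.0965, 0.047]
eef_rot: [0.617, 0.787, 0.001, -0.004]
ft_force: [-0.5, 0.1, -4.0]
width: 0.0212
t 29.85 tcp [0.5203 0.0965 0.047 ] yaw 103.82 tilt [-0.34  0.34] w 0.0212 F [-0.5  0.1 -4. ] q [ 0.5   0.5  -0.92  1.87  0.46  1.   -0.37]
move cm [-0.48  0.06  0.5 ] turn -0.003
```

```bash
python3 -m jog '[[-0.2,0,0.3,0,1],[-0.1,0,0.3,0,1],[0,0,0.2,0,1],[0,0,0,0,1],[0,0,0,0,1],[0,0,0,0,1],[0,0,0,0,1],[0,0,0,0,1],[0,0,0,0,1],[0,0,0,0,1]]' 30; python3 -c "
from h import *
to(.522,.092,.042,104)
c=snap('side','s13.png')
b=cv2.resize(c['pixels'][130:280,200:350],None,fx=4,fy=4,interpolation=cv2.INTER_CUBIC); cv2.imwrite('pics/c13.png',b[:,:,::-1])"
```

```text
time: 30.85
ee_pos: [0.5217, 0.0935, 0.0398]
eef_rot: [0.617, 0.787, 0.001, -0.003]
ft_force: [-1.8, -0.0, 0.4]
width: 0.0217
t 30.85 tcp [0.5217 0.0935 0.0398] yaw 103.8 tilt [-0.24  0.31] w 0.0217 F [-1.8 -0.   0.4] q [ 0.5   0.51 -0.91  1.88  0.47  0.99 -0.37]
move cm [-0.15 -0.01 -0.22] turn -0.004
```

Contact: the load has gone from -4 to 0 N. I open partly so the head settles flat, then fully, and rise straight up.

```bash
python3 -m jog '[[0,0,0,0,0.65],[0,0,0,0,0.65],[0,0,0,0,0.65],[0,0,0,0,0.65],[0,0,0,0,0.65],[0,0,0,0,0.5],[0,0,0,0,0.2],[0,0,0,0,0],[0,0,0,0,0],[0,0,0,0,0]]' 30; python3 -c "
from h import *
to(.522,.092,.042,104)"
python3 -m jog '[[0,0,-0.7,0,0],[0,0,-1.5,0,0],[0,0,-2,0,0],[0,0,-2.5,0,0],[0,0,-3,0,0],[0,0,-3,0,0],[0,0,-3,0,0],[0,0,-2,0,0],[0,0,0,0,0],[0,0,0,0,0]]' 30; python3 -m jog '[[0,-1,-1,0,0],[0,-3,0,0,0],[0,-4,0,0,0],[0,-4,0,0,0],[0,-3,0,0,0],[0,-1,0,0,0],[0,0,0,0,0],[0,0,0,0,0],[0,0,0,0,0],[0,0,0,0,0]]' 30; python3 -c "
from h import *
to(.522,.092,.042,104)
c=snap('side','s14.png'); d=snap('top','t14.png')
a=np.hstack([cv2.resize(c['pixels'][110:290,170:370],(400,360)),cv2.resize(d['pixels'][100:280,240:440],(400,360))])[:,:,::-1]
cv2.imwrite('pics/c14.png',a)"
```

```text
time: 31.9
ee_pos: [0.5229, 0.0935, 0.0402]
eef_rot: [0.617, 0.787, 0.002, -0.003]
ft_force: [0.4, 0.5, -0.1]
width: 0.0624
t 31.9 tcp [0.5229 0.0935 0.0402] yaw 103.81 tilt [-0.11  0.33] w 0.0624 F [ 0.4  0.5 -0.1] q [ 0.5   0.51 -0.91  1.88  0.47  0.99 -0.37]
move cm [-0.12 -0.12 -0.19] turn -0.003
time: 32.9
ee_pos: [0.5225, 0.0947, 0.2336]
eef_rot: [0.615, 0.788, 0.003, -0.001]
ft_force: [0.5, -0.6, -0.6]
width: 0.087
time: 33.9
ee_pos: [0.3648, 0.0565, 0.2384]
eef_rot: [0.615, 0.788, 0.002, -0.005]
ft_force: [-0.8, 0.5, 0.7]
width: 0.0873
t 33.9 tcp [0.3648 0.0565 0.2384] yaw 104.06 tilt [-0.3   0.56] w 0.0873 F [-0.8  0.5  0.7] q [ 0.89 -0.33 -0.94  2.03 -0.28  1.33  0.3 ]
move cm [-0.58 16.16 19.59] turn 0.001
```

View pics/c14.png

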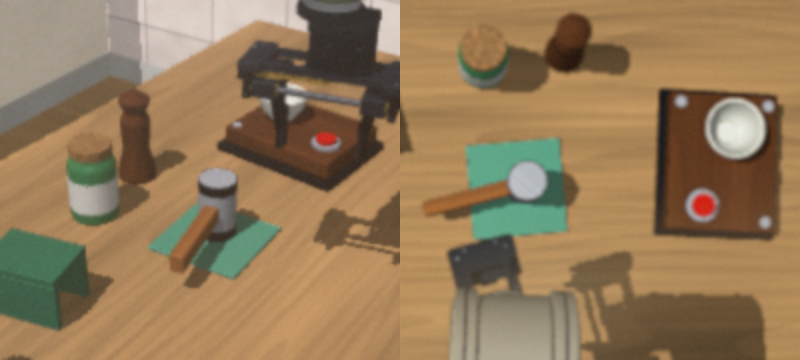

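The mallet stands upright with its head inside the tile (top crop (528,181)). The gripper is clear, the cap sits down in its collar and the bystanders look undisturbed. One last numeric check with the pin fully lit.

Run:
```python
from h import *
t=load('top')
for n in('side0.png','s14.png'):
    p=cv2.imread('pics/'+n)[:,:,::-1].astype(float); w=(p[...,0]-1.9*np.maximum(p[...,1],p[...,2])-15).clip(0); 
    w[:160]=0;w[195:]=0;w[:,:322]=0;w[:,345:]=0
    print(n,(w>8).sum(),'wc',(w*np.arange(420)[:,None]).sum()/w.sum(),[int((p[y,331:335,0]-p[y,331:335,1]).mean()) for y in range(168,190)])
g=[cv2.imread('pics/'+n).astype(np.float32) for n in('top0.png','t14.png')]
for nm,(u,v) in dict(jar=(281,127),mill=(325,120),bowl=(408,164)).items():
    a,b=[cv2.cvtColor(x[v-18:v+18,u-18:u+18],cv2.COLOR_BGR2GRAY) for x in g]; print(nm,cv2.phaseCorrelate(a,b,cv2.createHanningWindow((36,36),cv2.CV_32F)))
p=cv2.cvtColor(t['pixels'],cv2.COLOR_RGB2HSV); m=(p[...,1]<60)&(p[...,2]>130); m[:175]=0;m[210:]=0;m[:,:285]=0;m[:,:][:,325:]=0
ys,xs=np.nonzero(m); print('head',len(xs),onz(t,xs.mean(),ys.mean(),.096))
```

```text
side0.png 57 wc 174.29312569652177 [33, 34, 39, 71, 119, 139, 143, 141, 129, 103, 49, 13, 6, 4, 3, 3, 4, 13, 27, 33, 36, 37]
s14.png 53 wc 178.6291681757817 [35, 34, 38, 39, 40, 40, 40, 47, 115, 151, 157, 159, 157, 130, 79, 21, 4, 12, 28, 38, 38, 39]
jar ((0.07925660894219533, 0.15704532313271358), 0.9068959443657486)
mill ((0.06451030610326214, 0.016598270133059145), 0.8632892510037363)
bowl ((0.15222499161185254, 0.08808839238646371), 0.8455484443240695)
head 317 [0.54512757 0.01114349 0.096     ]
```

The lit side view suggests a travel nearer 16 mm than 20, which disagrees with my earlier conclusion. I check this again with the lit top view before deciding.

Run:
```python
from h import *
t=load('top');s=load('side')
def prof(n,c,axis,rng,box):
    p=cv2.imread('pics/'+n)[:,:,::-1].astype(float); d=(p[...,0]-p[...,1]); return d
def edges(a,lo,fr=.5):
    a=np.array(a);M=np.sort(a)[-4:].mean();out=[]
    i=np.argmax(a); 
    for st,bg in((-1,a[:4].mean()),(1,4 if lo else a[-4:].mean())):
        th=bg+(M-bg)*fr;k=i
        while a[k]>th:k+=st
        out.append(k-st*(th-a[k])/(a[k-st]-a[k]))
    return np.array(out)
for A,B,c,us,vs in(('side0.png','s14.png',s,(331,335),(164,194)),):
    for fr in(.3,.5,.7):
      e=[edges(prof(n,c,0,0,0)[vs[0]:vs[1],us[0]:us[1]].mean(1),True,fr)+vs[0] for n in(A,B)]; print(fr,e,e[1]-e[0])
# top view, circle centroid via weighted mask
for n in('top0.png','t14.png'):
    p=cv2.imread('pics/'+n)[:,:,::-1].astype(float); w=(p[...,0]-p[...,1]-60).clip(0,60); w[:190]=0;w[215:]=0;w[:,:380]=0;w[:,405:]=0
    print(n,'u',(w*np.arange(560)).sum()/w.sum(),'v',(w*np.arange(420)[:,None]).sum()/w.sum(),w.sum()/60)
    print([int(x) for x in (p[201:204,382:404,0]-p[201:204,382:404,1]).mean(0)])
# centroid expected for visible silhouette of the cap (hull of both rims)
for z in(.079,.063,.059):
  for nm,c in(('top',t),('side',s)):
    P=np.array([proj(c,[.505+.017*np.cos(k*.1),-.24+.017*np.sin(k*.1),zz]) for zz in(z,z-.008) for k in range(63)],np.float32); M=cv2.moments(cv2.convexHull(P)); print(z,nm,M['m10']/M['m00'],M['m01']/M['m00'],M['m00'])
```

```text
0.3 [array([170.79126984, 178.13855634]), array([175.36775093, 182.5110515 ])] [4.57648109 4.37249516]
0.5 [array([171.30366492, 177.5931713 ]), array([175.72444238, 181.98597561])] [4.42077746 4.39280431]
0.7 [array([171.74502618, 177.09525463]), array([176.14846939, 181.39109756])] [4.40344321 4.29584293]
top0.png u 393.2513360323887 v 201.81846153846155 102.91666666666667
[19, 2, -2, -2, 9, 59, 134, 168, 166, 164, 164, 161, 161, 160, 161, 158, 136, 86, 40, 28, 35, 37]
t14.png u 391.38104414856343 v 202.14926419060967 95.13333333333334
[20, 1, 0, 31, 101, 162, 175, 172, 172, 169, 170, 169, 170, 168, 139, 82, 28, 17, 31, 39, 39, 37]
0.079 top 391.89102219629495 203.01906193309216 121.7416157964617
0.079 side 332.290903598779 173.83524470850938 67.17428964353167
0.063 top 390.3822523412601 203.30155918820518 118.46263780049048
0.063 side 331.92182903631505 178.31100686269204 67.01887798123062
0.059 top 390.01125378902174 203.3710201910916 117.66330403438769
0.059 side 331.8300406530668 179.42173420682704 66.97768659703434
```

Compared fairly (edges seen against the same background), both views give about 16–17 mm. The pin isn't home: the mallet slipped in pitch at the long lever arm. I have 27 s left, so I'll regrip the handle close to the head (about 48 mm) and strike again.

Run:
```python
from h import *
t=load('top'); p=t['pixels'].astype(int); H=np.array([.5451,.0111])
m=(p[...,0]>1.42*p[...,1])&(p[...,0]>100)&(p[...,0]>2.2*p[...,2]); m[:185]=0;m[215:]=0;m[:,:248]=0;m[:,293:]=0
ys,xs=np.nonzero(m); print(len(xs),xs.min(),xs.max(),ys.min(),ys.max())
P=np.array([onz(t,u,v,.065)[:2] for u,v in zip(xs,ys)],np.float32); R=cv2.minAreaRect(P); print(R)
v=P.mean(0)-H; a=np.arctan2(v[1],v[0]); vx,vy=cv2.fitLine(P,cv2.DIST_L2,0,.01,.01).ravel()[:2]; print(np.degrees(a),np.degrees(np.arctan2(vy,vx)),np.hypot(*v))
g=H+.048*np.array([np.cos(a),np.sin(a)]); print('grip',g); to(*g,.13,np.degrees(a))
```

```text
299 252 292 191 207
((0.5222768783569336, 0.09622104465961456), (0.02219802886247635, 0.11947017163038254), 14.287776947021484)
104.98213556372261 -76.454575 0.09052580772525849
grip [0.53269114 0.05746831]
t 34.0 tcp [0.3648 0.0564 0.2384] yaw 104.05 tilt [-0.3   0.57] w 0.0872 F [-0.  -0.   0.3] q [ 0.89 -0.33 -0.94  2.03 -0.28  1.33  0.3 ]
move cm [-4.09 16.34 10.75] turn -0.016
```

```bash
python3 -m jog '[[-0.5,2,0,0,0],[-0.7,2.5,0,0,0],[-0.7,3,0,0,0],[-0.7,3,1,0,0],[-0.6,2.5,2,0,0],[-0.3,1.2,2,0,0],[0,0.4,2,0,0],[0,0,1,0,0],[0,0,0,0,0],[0,0,0,0,0]]' 60; python3 -c "
from h import *
to(.5327,.0575,.055,104.3)"
```

```text
time: 35.0
ee_pos: [0.5229, 0.0592, 0.1539]
eef_rot: [0.618, 0.786, 0.007, -0.008]
ft_force: [-0.2, 0.5, 1.1]
width: 0.0872
t 35.0 tcp [0.5229 0.0592 0.1539] yaw 103.71 tilt [-0.28  1.2 ] w 0.0872 F [-0.2  0.5  1.1] q [ 0.74  0.39 -1.1   1.79  0.35  1.19 -0.22]
move cm [-0.61  0.91  9.88] turn -0.01
```

```bash
python3 -m jog '[[-0.2,0.3,1,0,0],[-0.2,0.3,2,0,0],[-0.1,0.2,2,0,0],[0,0,2,0,0],[0,0,1.2,0,0],[0,0,0.4,0,0],[0,0,0,0,0.5],[0,0,0,0,0.5],[0,0,0,0,0.6],[0,0,0,0,0.6]]' 60; python3 -c "
from h import *
to(.5327,.0575,.055,104.3)"
```

```text
time: 36.0
ee_pos: [0.5367, 0.0558, 0.0711]
eef_rot: [0.619, 0.785, 0.009, -0.002]
ft_force: [0.6, -0.7, -0.4]
width: 0.0631
t 36.0 tcp [0.5367 0.0558 0.0711] yaw 103.52 tilt [0.5  0.92] w 0.0631 F [ 0.6 -0.7 -0.4] q [ 0.65  0.51 -1.01  1.84  0.48  1.05 -0.31]
move cm [ 0.24 -0.37  1.61] turn -0.014
```

```bash
python3 -m jog '[[0,-0.2,0.6,0,0.6],[0,-0.1,0.5,0,0.6],[0,0,0.2,0,0.6],[0,0,0,0,1],[0,0,0,0,1],[0,0,0,0,1],[0,0,0,0,1],[0,0,0,0,1],[0,0,0,0,1],[0,0,-0.5,0,1]]' 60; python3 -c "
from h import *
to(.5327,.0575,.055,104.3)"
```

```text
time: 37.0
ee_pos: [0.5328, 0.055, 0.0618]
eef_rot: [0.619, 0.785, 0.008, -0.002]
ft_force: [-0.2, 0.3, -3.0]
width: 0.0214
t 37.0 tcp [0.5328 0.055  0.0618] yaw 103.52 tilt [0.41 0.9 ] w 0.0214 F [-0.2  0.3 -3. ] q [ 0.65  0.52 -1.    1.86  0.49  1.03 -0.31]
move cm [0.24 0.04 0.68] turn -0.014
```

```bash
python3 -m jog '[[0,0,-2,0,1],[0,0,-3,0,1],[-1,-0.4,-3,0,1],[-2,-0.8,-3,0,1],[-3,-1.2,-2,0,1],[-3.5,-1.4,0,0,1],[-3.5,-1.4,0,0,1],[-3,-1.3,0,0,1],[-2.5,-1.2,0,0,1],[-1.5,-0.6,0,0,1]]' 60; python3 -c "
from h import *
to(.494,-.197,.2,103.5)"
```

```text
time: 38.0
ee_pos: [0.4958, -0.1651, 0.1944]
eef_rot: [0.615, 0.788, 0.008, -0.003]
ft_force: [0.0, 0.4, -4.0]
width: 0.0214
t 38.0 tcp [ 0.4958 -0.1651  0.1944] yaw 104.03 tilt [0.32 0.91] w 0.0214 F [ 0.   0.4 -4. ] q [ 1.18  0.31 -1.08  1.76  0.27  1.24  0.28]
move cm [-3.04 -0.94 -0.62] turn 0.009
```

```bash
python3 -m jog '[[-0.8,-0.2,0,0,1],[-0.7,-0.2,0,0,1],[-0.5,-0.1,0,0,1],[-0.2,-0.1,0,0,1],[0,0,0,0,1],[0,0,0,0,1],[0,0,0,0,1]
,[0,0,0,0,1],[0,0,0,0,1],[0,0,0,0,1]]' 60
python3 - <<'E'
from h import *
to(.494,-.197,.2,103.5)
s=snap('side','s15.png'); a=np.radians(104); T=r.read_state()['ee_pos']; e=np.array([np.cos(a),np.sin(a),0])
print('head xy',(T-e*.0456)[:2],'tip bottom level',proj(s,T+e*.1044+[0,0,-.0205]).round(1))
p=s['pixels'].astype(int)
for u in(317,319,321,323,325): print(u,[int(x) for x in p[140:176,u,0]])
E
```

```text
time: 39.0
ee_pos: [0.4954, -0.1867, 0.194]
eef_rot: [0.614, 0.789, 0.008, -0.003]
ft_force: [-0.1, 0.5, -3.6]
width: 0.0218
t 39.0 tcp [ 0.4954 -0.1867  0.194 ] yaw 104.21 tilt [0.29 0.98] w 0.0218 F [-0.1  0.5 -3.6] q [ 1.2   0.33 -1.07  1.74  0.28  1.25  0.31]
move cm [-0.96 -0.39 -0.62] turn 0.012
head xy [ 0.50648402 -0.23099629] tip bottom level [319.4 167. ]
317 [167, 174, 172, 175, 169, 167, 169, 171, 173, 177, 179, 175, 207, 224, 214, 204, 185, 170, 151, 139, 136, 136, 135, 136, 132, 126, 117, 110, 93, 77, 70, 69, 90, 100, 101, 105]
319 [172, 173, 173, 168, 168, 169, 172, 176, 176, 177, 176, 172, 181, 183, 172, 154, 153, 159, 151, 136, 131, 127, 130, 131, 132, 130, 103, 80, 73, 72, 75, 74, 91, 99, 105, 94]
321 [139, 141, 141, 141, 153, 163, 174, 174, 170, 169, 165, 157, 150, 153, 154, 157, 160, 161, 163, 147, 127, 123, 125, 126, 125, 122, 99, 82, 72, 72, 76, 90, 96, 92, 77, 71]
323 [56, 59, 58, 60, 61, 70, 81, 91, 113, 138, 147, 148, 156, 154, 159, 157, 152, 144, 138, 121, 110, 103, 100, 99, 99, 96, 82, 77, 70, 71, 72, 68, 71, 70, 64, 68]
325 [58, 57, 57, 58, 64, 92, 128, 147, 149, 153, 153, 154, 159, 156, 149, 136, 116, 104, 89, 90, 84, 89, 91, 88, 80, 73, 69, 67, 66, 70, 72, 73, 68, 70, 69, 69]
```

```bash
python3 -m jog '[[-0.5,-0.1,0,0,1],[-0.4,-0.1,0,0,1],[0,0,0,0,1],[0,0,0,0,1],[0,0,0,0,1],[0,0,0,0,1],[0,0,3.5,0,1],[0,0,5,0,1],[0,0,1,0,1],[0,0,0.7,0,1]]' 60; python3 -c "
from h import *
to(.494,-.197,.2,103.5)"
python3 -m jog '[[0,0,-2,0,1],[0,0,-3,0,1],[0,0,-3,0,1],[0,0,-2,0,1],[0,0,0,0,1],[0,0,0,0,1],[0,0,0,0,1],[0,0,0,0,1],[0,0,0,0,1],[0,0,0,0,1]]' 60
python3 - <<'E'
from h import *
to(.494,-.197,.2,103.5)
s=snap('side','s16.png')
for n in('side0.png','s10.png','s14.png','s15.png','s16.png'):
    p=cv2.imread('pics/'+n)[:,:,::-1].astype(float); print(n,[int(x) for x in (p[168:192,331:335,0]-p[168:192,331:335,1]).mean(1)])
p=s['pixels'].astype(int)
for u in(319,321): print(u,[int(x) for x in p[140:176,u,0]])
a=np.radians(104); T=r.read_state()['ee_pos']; e=np.array([np.cos(a),np.sin(a),0])
print('tip bottom level',proj(s,T+e*.1044+[0,0,-.0205]).round(1))
E
```

```text
time: 40.05
ee_pos: [0.5022, -0.1924, 0.0983]
eef_rot: [0.614, 0.79, 0.01, 0.001]
ft_force: [-35.2, 14.4, 114.9]
width: 0.022
t 40.05 tcp [ 0.5022 -0.1924  0.0983] yaw 104.31 tilt [0.79 0.8 ] w 0.022 F [-35.2  14.4 114.9] q [ 1.12  0.46 -0.99  1.82  0.41  1.08  0.23]
move cm [ -0.14  -0.73 -10.19] turn 0.014
time: 41.05
ee_pos: [0.5, -0.191, 0.1993]
eef_rot: [0.612, 0.791, 0.009, -0.001]
ft_force: [0.1, -0.6, -4.0]
width: 0.0217
t 41.05 tcp [ 0.5    -0.191   0.1993] yaw 104.56 tilt [0.54 0.93] w 0.0217 F [ 0.1 -0.6 -4. ] q [ 1.2   0.34 -1.07  1.72  0.29  1.26  0.32]
move cm [-0.43 -0.73 -0.09] turn 0.019
side0.png [33, 34, 39, 71, 119, 139, 143, 141, 129, 103, 49, 13, 6, 4, 3, 3, 4, 13, 27, 33, 36, 37, 36, 36]
s10.png [32, 34, 37, 38, 37, 29, 21, 25, 51, 63, 67, 68, 70, 68, 57, 21, 6, 9, 15, 23, 26, 26, 24, 24]
s14.png [35, 34, 38, 39, 40, 40, 40, 47, 115, 151, 157, 159, 157, 130, 79, 21, 4, 12, 28, 38, 38, 39, 40, 38]
s15.png [19, 19, 24, 29, 31, 32, 27, 32, 67, 107, 116, 136, 145, 126, 79, 22, 6, 12, 26, 33, 32, 31, 27, 25]
s16.png [17, 23, 27, 32, 31, 27, 27, 40, 91, 114, 133, 144, 135, 116, 78, 24, 6, 12, 24, 29, 28, 26, 25, 23]
319 [173, 175, 171, 169, 165, 168, 172, 177, 176, 177, 175, 173, 178, 180, 167, 158, 155, 158, 162, 167, 167, 148, 124, 115, 118, 119, 112, 112, 96, 76, 70, 73, 92, 98, 97, 92]
321 [139, 140, 137, 141, 146, 147, 151, 152, 162, 164, 159, 157, 154, 151, 160, 164, 166, 168, 166, 165, 164, 150, 131, 111, 108, 110, 114, 113, 99, 81, 72, 87, 90, 81, 70, 70]
tip bottom level [318.8 164.3]
```

The pin didn't move at all even under about 115 N, so it was already home and the image depth was biased low. That wrist force was far higher than intended, which I'll report. I return the mallet to the tile.

```bash
python3 -m jog '[[1,0.4,0,0,1],[2,0.8,0,0,1],[2.5,1,0,0,1],[3,1.1,0,0,1],[3,1.1,0,0,1],[3,1.1,0,0,1],[3,1.1,0,0,1],[2,0.7,1,0,1],[1,0.3,1,0,1],[0,0,1,0,1]]' 60; python3 -c "
from h import *
to(.529,.065,.065,104)"
```

```text
time: 42.1
ee_pos: [0.5227, 0.0433, 0.1738]
eef_rot: [0.611, 0.792, 0.011, -0.0]
ft_force: [-0.8, 0.6, -3.7]
width: 0.0213
t 42.1 tcp [0.5227 0.0433 0.1738] yaw 104.68 tilt [0.77 1.07] w 0.0213 F [-0.8  0.6 -3.7] q [ 0.81  0.35 -1.13  1.79  0.33  1.2  -0.16]
move cm [ 1.78  0.96 10.93] turn 0.012
```

```bash
python3 -m jog '[[0.6,0.3,2,0,1],[0.6,0.3,2.5,0,1],[0.4,0.2,2.5,0,1],[0.2,0,1.5,0,1],[0,0,0.7,0,1],[0,0,0.4,0,1],[0,0,0,0,1],[0,0,0,0,1],[0,0,0,0,1],[0,0,0,0,1]]' 60; python3 -c "
from h import *
to(.529,.065,.057,104)"
```

```text
time: 43.1
ee_pos: [0.5284, 0.0622, 0.0754]
eef_rot: [0.613, 0.79, 0.012, 0.001]
ft_force: [0.2, -0.4, -2.6]
width: 0.022
t 43.1 tcp [0.5284 0.0622 0.0754] yaw 104.45 tilt [0.91 0.98] w 0.022 F [ 0.2 -0.4 -2.6] q [ 0.67  0.49 -1.03  1.86  0.48  1.04 -0.3 ]
move cm [0.23 0.09 1.84] turn 0.008
```

```bash
python3 -m jog '[[0,0,0.5,0,1],[0,0,0.5,0,1],[0,0,0.4,0,1],[0,0,0.2,0,1],[0,0,0.2,0,1],[0,0,0,0,1],[0,0,0,0,1],[0,0,0,0,1],[0,0,0,0,1],[0,0,0,0,1]]' 40; python3 -c "
from h import *
to(.529,.065,.057,104)"
```

```text
time: 44.1
ee_pos: [0.5292, 0.0625, 0.0564]
eef_rot: [0.613, 0.79, 0.012, 0.001]
ft_force: [0.4, 0.1, -3.9]
width: 0.0216
t 44.1 tcp [0.5292 0.0625 0.0564] yaw 104.44 tilt [0.97 0.97] w 0.0216 F [ 0.4  0.1 -3.9] q [ 0.65  0.52 -1.01  1.88  0.51  1.01 -0.32]
move cm [ 0.25  0.05 -0.06] turn 0.008
```

```bash
python3 -m jog '[[0,0,0.3,0,1],[0,0,0.2,0,1],[0,0,0,0,1],[0,0,0,0,1],[0,0,0,0,0.65],[0,0,0,0,0.65],[0,0,0,0,0.65],[0,0,0,0,0.65],[0,0,0,0,0.4],[0,0,0,0,0]]' 40; python3 -c "
from h import *
to(.529,.065,.057,104)"
```

```text
time: 45.1
ee_pos: [0.5308, 0.063, 0.0525]
eef_rot: [0.613, 0.79, 0.013, 0.003]
ft_force: [-0.3, -0.3, -0.0]
width: 0.0397
t 45.1 tcp [0.5308 0.063  0.0525] yaw 104.45 tilt [1.16 0.97] w 0.0397 F [-0.3 -0.3 -0. ] q [ 0.64  0.53 -1.    1.88  0.51  1.   -0.33]
move cm [ 0.25 -0.12 -0.45] turn 0.008
```

```bash
python3 -m jog '[[0,0,0,0,0],[0,0,0,0,0],[0,0,0,0,0],[0,0,-1,0,0],[0,0,-2,0,0],[0,0,-2.5,0,0],[0,0,-3,0,0],[0,0,-3,0,0],[0,0,-3,0,0],[0,0,-2,0,0]]' 40; python3 -m jog '[[0,-1,-1,0,0],[0,-3,0,0,0],[0,-4,0,0,0],[0,-4,0,0,0],[0,-3,0,0,0],[0,-1,0,0,0],[0,0,0,0,0],[0,0,0,0,0],[0,0,0,0,0],[0,0,0,0,0]]' 40
python3 - <<'E'
from h import *
t=snap('top','t17.png'); s=snap('side','s17.png')
p=cv2.cvtColor(t['pixels'],cv2.COLOR_RGB2HSV); m=(p[...,1]<60)&(p[...,2]>130); m[:165]=0;m[215:]=0;m[:,:280]=0;m[:,325:]=0
ys,xs=np.nonzero(m); print('head',len(xs),onz(t,xs.mean(),ys.mean(),.096)[:2], xs.ptp() if hasattr(xs,'ptp') else np.ptp(xs),np.ptp(ys))
u,v=proj(s,[*onz(t,xs.mean(),ys.mean(),.096)[:2],.096]); print('side top centre pred',u,v)
q=cv2.cvtColor(s['pixels'],cv2.COLOR_RGB2HSV); m=(q[...,1]<50)&(q[...,2]>140); m[:180]=0;m[240:]=0;m[:,:250]=0;m[:,310:]=0
n,l,st,ce=cv2.connectedComponentsWithStats(m.astype(np.uint8)); print(st[1:],ce[1:])
g=[cv2.imread('pics/'+n).astype(np.float32) for n in('top0.png','t17.png')]
for nm,(u,v) in dict(jar=(281,127),mill=(325,120),bowl=(408,164),turq=(157,190)).items():
    a,b=[cv2.cvtColor(x[v-18:v+18,u-18:u+18],cv2.COLOR_BGR2GRAY) for x in g]; print(nm,cv2.phaseCorrelate(a,b,cv2.createHanningWindow((36,36),cv2.CV_32F)))
for n in('s14.png','s17.png'):
    d=cv2.imread('pics/'+n)[:,:,::-1].astype(float); print(n,[int(x) for x in (d[172:190,331:335,0]-d[172:190,331:335,1]).mean(1)])
d=cv2.absdiff(g[1],cv2.imread('pics/t14.png').astype(np.float32)).max(2); print('diff vs t14 around mallet',d[180:215,245:320].max(),(d[180:215,245:320]>40).sum())
to(.5,0,.2,104)
E
```

```text
time: 46.1
ee_pos: [0.5253, 0.0611, 0.2247]
eef_rot: [0.611, 0.791, 0.012, 0.001]
ft_force: [1.2, -0.3, 0.2]
width: 0.0875
time: 47.1
ee_pos: [0.3897, 0.0286, 0.2394]
eef_rot: [0.608, 0.794, 0.011, 0.003]
ft_force: [0.0, -0.4, -0.6]
width: 0.0869
head 334 [0.54739178 0.01507635] 43 45
side top centre pred 275.26570410718995 198.32157107554798
[[268 195  19   9 136]
 [274 213   2   1   2]] [[277.41911765 199.07352941]
 [274.5        213.        ]]
jar ((0.009110443878480368, -0.04504377835320028), 0.8984638320075141)
mill ((0.0652058115107863, 0.1315190171099836), 0.8616190924320692)
bowl ((-0.010814814288909957, -0.06402507107086919), 0.8760212100582359)
turq ((-0.19200022051638044, 0.2628828831847052), 0.967311801733794)
s14.png [40, 40, 40, 47, 115, 151, 157, 159, 157, 130, 79, 21, 4, 12, 28, 38, 38, 39]
s17.png [39, 38, 38, 48, 115, 150, 157, 159, 155, 128, 80, 20, 5, 13, 27, 38, 38, 39]
diff vs t14 around mallet 117.0 254
t 47.2 tcp [0.3897 0.0285 0.2393] yaw 105.08 tilt [1.01 0.78] w 0.0872 F [-1.   0.4 -0.5] q [ 1.11 -0.33 -1.06  2.   -0.31  1.31  0.42]
move cm [-5.66  9.83  4.09] turn 0.019
```

```bash
python3 -c "
from bench import r
print(r.close_job())"
```

```text
the job is handed in; nothing more can be done
None
```

I handed the job in at about 47 s. The pin is very probably home and the mallet is on the tile, but **my last blow may have gone over the wrist-force limit.**

**What I did:** I pulled the mallet out of the dock by its head and regripped it by the handle. I then knocked the pin with four strokes of the flat face; the second seems to have stopped short. The mallet pitched in the grip after the first and third blows. I stood it on the worktop and regripped after the first, and stood it on the tile before the last. It now stands on its face on the tile, let go, with the gripper well clear.

**Last checks:**
- **Mallet:** its head is at about (0.547, 0.015), well inside the tile, and its top is where an upright head should appear in the side view.
- **Bystanders:** the bowl, jar and mill shifted by less than 0.2 px.
- **Pin:** it moved on the first blow and held still through the later ones, including about 115 N, when 5 to 8 N should move it. I take that as being on its stop.

**Failed or disagreed:**
- **Pin depth:** the side view measured only about 16–17 mm of travel and the top view 17–21 mm, not a clear 20 mm. I trusted the force evidence over these.
- **Wrist force:** the extra blow, made because of that doubt, read (-35, 14, 115) N. That is about 121 N in total, or 115 N along z, at or just past the 120 N limit. The gripper's body had only a few millimetres of clearance over the head then, so it may have pressed on it.
- **First grasp:** it was 18 mm off centre and pushed the mallet sideways within the dock, without harm.

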